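Load the dish warmer through its upper door leaf

TASK

Load the dish warmer, the low white cabinet with the split front door. First swing its upper leaf wide open by the knob, leaving the lower leaf bolted; then push the thin metal plate lengthwise along its grey stand until it sticks well out over one end, grip it there and lay it flat on the floor of the cabinet's upper bay, its length across the cabinet. Stand every culture dish that is on the bench flat and side by side on the plate, then swing the upper leaf fully shut, without knocking over the brown bottle.

Things in the scene. Friction and masses are not known exactly. Their poses are not given: they have to be found in the camera images.
- cabinet: fixed white cabinet (dish warmer), 140 deep (x), 222 wide (y), 122 mm tall with its door; origin at its underside's centre. Its front looks along its own -x, y runs along the front to the left seen from the robot. Its upper bay is open above but for the upper leaf's visor; side and back walls 8 mm thick rise to 116 mm. The door's outer face is at x = -70 mm.
- bay (a point): centre of the floor of the upper bay, 60 mm above the bench; axes as the cabinet's. The bay floor is flat, 124 mm (x, from -62 to +62) by 206 mm (y, from -103 to +103). At the front the lower leaf rises 12 mm above the bay floor, as a sill.
- upper_leaf (a joint): upper half of the split front door, grey, 218 mm wide, 74 to 122 mm above the bench, 8 mm thick; a visor 4 mm thick at its top covers the front 50 mm of the bay. Upright hinge at its left end. Radians: 0 shut, grows as the right end swings towards the robot, 2.1 at most; stays where left (0.08 N m), no latch. From 1.5 the bay is free above; 1.85 also leaves room over the stand.
- leaf_knob (a point): black round knob standing upright on the visor of the upper leaf, 22 mm in diameter, 26 mm tall (122 to 148 mm above the bench); this point is on its axis, 137 mm above the bench. It moves with the leaf, at 121 mm from the hinge axis. Being round, it can turn between the fingers.
- leaf_hinge (a point): point on the upright hinge axis of the upper leaf, 122 mm above the bench, at the left end of the cabinet's front.
- lower_leaf (a joint): lower half of the split front door, grey, from 8 to 72 mm above the bench, hinge as the upper leaf; held by its bolt (it takes 4 N m to force it). Radians, 0 shut. It must stay shut.
- bolt (a joint): sliding barrel bolt on the front of the lower leaf near its right end; metres, 0 shot (locked), 0.025 drawn, 6 N to move it. It must stay at 0.
- stand: fixed grey stand, 86 mm wide (x), 190 mm long (y), origin at its underside's centre on the bench, y to the robot's left. Two flat ledges 40 mm above the bench carry the plate between outer ribs 3.5 mm high, 70 mm apart. Between the ledges a channel 42 mm wide (x -21 to +21), floor 14 mm above the bench, open at both ends, lets closed fingertips in to push on the plate's end face.
- plate: loose thin aluminium plate, 66 wide (x), 186 long (y), 4 mm thick, about 130 g, lying along the stand, almost flush with the ribs, so its sides cannot be gripped there; origin at its underside's centre, axes as the stand's. Starts within 6 mm of the stand's middle; slides along y either way, level while its centre is over the stand. 70 mm from the middle it sticks out 68 mm.
- dish_1: clear round culture dish with lid, 58 mm across, 14 mm tall, lying flat on the bench, about 40 g; origin at the centre of its underside, z up. All dishes are alike; one may be absent (None).
- dish_2: clear round culture dish with lid, 58 mm across, 14 mm tall, lying flat on the bench, about 40 g; origin at the centre of its underside, z up. All dishes are alike; one may be absent (None).
- dish_3: clear round culture dish with lid, 58 mm across, 14 mm tall, lying flat on the bench, about 40 g; origin at the centre of its underside, z up. All dishes are alike; one may be absent (None).
- microscope: fixed microscope between the stand and the dishes; origin on the bench below its middle, axes as the robot's. Its body, 255 mm wide, starts 290 mm in front of the origin (towards the robot) and is 150 mm tall there; its two eyepieces, within 55 mm either side of the origin's y, stick out to 327 mm in front of it at 310 to 391 mm height. Carry things round or over them.
- injector_stand: fixed white plate with two injectors, at the right behind the dishes; origin on the bench, axes as the robot's. The plate, 12 mm tall, starts 81 mm in front of the origin (towards the robot) and ends 115 mm to its left; one injector's thick black knob, up to 67 mm high, sticks out to 134 mm in front of the origin, 5 to 46 mm to its right.
- brown_bottle: brown bottle with white cap, 52 mm in diameter, 115 mm tall, standing behind the dishes on the right; origin at the centre of its underside. Not part of the work; leave it standing.
There are look-alikes about, which are no part of the job. What is shaped like the dish_1 but blue is not meant.

How it is judged:
By the outcome, as a careful person would: the job done as asked, in the order asked, and still so for the second after the job is handed in, with the robot touching nothing.
Of dish_1, dish_2, dish_3 only 2 to 3 are there at a start; the rules pass over those that are not, and their reading is None.
At some moment in a run one of dish_1, dish_2, dish_3 may be knocked a few centimetres aside while the robot is not near it.
It also fails if it takes over 210 s, if anything falls off the work surface, if the arm or the gripper's body presses on something with over 40 N, if the wrist force passes 120 N, or if a joint passes its speed limit or range.

ROBOT

A 7-joint arm with a two-finger parallel gripper is mounted at the origin on a cart in front of the work surface, level with it; the furniture and walls round the work are solid. World frame = base frame: x ahead of the robot, y to its left, z up, the work surface at z = 0. Lengths are in m, angles in rad, forces in N, time in s.
With the tool pointing down it reaches from about 0.4 to 0.85 m from the base axis. Payload 10.4 kg.
Tool frame: the origin (TCP) lies midway between the tips of the shut fingers; the grasp point (between the pads) lies 19 mm behind it (env.tcp_to_grasp is the distance from the TCP to the grasp point, in m); z points along the fingers, y is the line along which they close (so a half turn about z gives the same grasp; the last joint's range is limited). The gripper opens to 85 mm and grips with 20 to 120 N. Pads are 22 mm wide; open, the fingers measure 114 mm over their backs; the gripper's body (76 mm by 85 mm) begins 54 mm behind the grasp point. The pads swing forward as they close: fully open they stand 13 mm farther back than shut.
Start: joints at [-1.198, 0.332, -0.065, 1.46, 0.022, 1.35, -0.088], TCP at [0.241, 0.577, 0.231] pointing down, gripper open.
Joint ranges: [-2.6, 2.6], [-0.5, 2.12], [-1.47, 1.34], [0.16, 2.42], [-1.27, 4.41], [0.06, 2.06], [-2.6, 2.6]. Speed limits (rad/s): [2.22, 2.22, 2.79, 2.79, 3.14, 3.14, 3.14].

INTERFACE

Orientations are given as a rotation vector (axis times angle).
In Python, from cell import env gives the robot as it stands.
- The arm moves only by the tool drive_tool, never from a script. Its argument "moves" is a list of rows, each a list of 3 entries, a list of its own where there are three numbers: the finger opening in m, from 0 to 0.0854, then the shift along the world's x, y, z in m, then the turn, a rotation vector about the world's x, y, z in degrees. In form: [[hand, [dx, dy, dz], [wx, wy, wz]], ...]. A call has 1 to 12 rows; each row is the pose to reach, as a shift and turn from the pose commanded when the call began; what a row does not reach only later rows make up. A row lasts 1/12 s, in which the tool goes at most 41.7 mm and 7.16 degrees, less where a joint would pass 70% of its speed; a pose out of reach is approached as far as the arm can. A call with a gripper value outside its range is refused whole. The fingers move at their own pace and stop on an object; the grip force is fixed at half the most. Time passes only in rows, so rows that repeat a pose let the fingers close. It gives the time, the measured TCP pose, the force, the opening and the grip force at its end, in the units of the state.
- env.get_state(): the state, without advancing time (a new reading comes with each control period).
- env.capture(name): name is "side" or "top" or "wrist"; returns a dict with "image" (400x640x3 uint8, red, green, blue), "fovy" (degrees; the focal length in pixels is half the picture's height over the tangent of half this angle, whatever the lens; pixels are square), "cx", "cy" (the principal point, pixels), "cam_to_world" (4x4, takes a point from camera to world coordinates); the wrist camera has in their place "hand_eye" (4x4, takes a point from camera to tool coordinates, whose origin is the TCP and whose axes are the flange's). Camera axes: x right, y down, z forward; pixel columns grow to the right and rows downward; lengths in m; the calibration is good to about 2 mm. A picture is of the moment at which its call begins: read the wrist's pose just before it. There is no depth.
- env.close_job(): hands the job in; it is judged then, once.
Trained networks look in the newest picture that a camera, given by its name, has taken for a name from the list of things; names that differ only in an ending like _2 or _b are one class to them, and where a whole thing is asked for, a point or a joint stands for the part that bears it (a point fixed in the world has none). Each returns a list of dicts, best first, with "score" (0 to 1); they miss things now and then, are a little off and sometimes report something else, mostly with a low value. They report only what shows in the picture. A call takes as long as a camera call. They do not tell look-alikes from the thing itself.
- env.trace(name, camera): "pixels" (400x640 bool, what is visible of it) and "extent" ([left, top, right, bottom] in pixels, round what is visible of it).
- env.landmark_of(name, camera): "uv" ([column, row] in pixels: a listed point, or the origin of a listed thing).
The state is a dict: "t": time; "joint_positions": joint angles; "joint_vel": joint speeds; "joint_torque": joint torques, N m; "ee_pos": TCP position; "tcp_rot": TCP orientation; "force": force on the tool from outside, world axes, zero at the start; "ft_torque": the same for the moment, N m; "finger_gap": opening from 0.0 (shut) to 1.0 (fully open); "grasp_force": force on a finger pad.
Only numpy, scipy, OpenCV 4.12 (cv2) and the standard library are available. Lean on these libraries where they do the work, as an engineer would, in place of code of your own. Each camera call takes 0.05 s, during which the arm holds its last target. There are 200 camera calls.

## Working session

There is one attempt and no reset: what is moved stays moved. The work goes in short steps, Python scripts to look and compute and a tool call to move; the robot and the scene stay as the last step left them, time stands still between calls to the robot, and variables do not carry over. Pictures are saved under pics/ and viewed, at most 21 in all, crops included, and the job is handed in when it is done.

Besides the shell and the picture viewer there is one more tool, called after ">>>" in YAML: its name, and indented under it one key for each argument. drive_tool: Moves the arm, as the interface text tells. Its arguments: {"type":"object","properties":{"moves":{"type":"array"}},"required":["moves"]}

```bash
ls; mkdir -p pics; cat > h.py <<'E'
import numpy as np, cv2
from cell import env
from scipy.spatial.transform import Rotation as R
def cap(n,save=None):
    s=env.get_state(); c=env.capture(n)
    if 'hand_eye' in c:
        T=np.eye(4);T[:3,:3]=R.from_rotvec(s['tcp_rot']).as_matrix();T[:3,3]=s['ee_pos'];c['cam_to_world']=T@c['hand_eye']
    if save: cv2.imwrite(f'pics/{save}.png',c['image'][:,:,::-1])
    c['cam_to_world']=np.array(c['cam_to_world']);return c
def w(c,uv,z):
    f=200/np.tan(np.radians(c['fovy'])/2);T=c['cam_to_world']
    d=T[:3,:3]@np.array([(uv[0]-c['cx'])/f,(uv[1]-c['cy'])/f,1]);o=T[:3,3]
    return o+d*(z-o[2])/d[2]
def p(c,X):
    f=200/np.tan(np.radians(c['fovy'])/2);T=c['cam_to_world']
    q=T[:3,:3].T@(np.array(X)-T[:3,3]);return np.array([c['cx'],c['cy']])+f*q[:2]/q[2]
E
python3 - <<'E'
from h import *
np.set_printoptions(precision=3,suppress=True)
s=env.get_state();print(s,env.tcp_to_grasp)
Z=dict(leaf_knob=.137,leaf_hinge=.122,bay=.06,plate=.04,stand=0,dish_1=0,microscope=0,injector_stand=0,brown_bottle=0,cabinet=0)
for n in('top','side'):
    c=cap(n,n+'0');print(n,c['fovy'],c['cx'],c['cy'],c['cam_to_world'])
    for k,z in Z.items():
        for d in env.landmark_of(k,n): print(k,round(d['score'],2),np.array(d['uv']),w(c,d['uv'],z))
E
```

```text
pics
{'t': 0.0, 'joint_positions': array([-1.198,  0.333, -0.065,  1.461,  0.022,  1.35 , -0.089]), 'joint_vel': array([-0.   ,  0.   , -0.001,  0.002, -0.001, -0.   ,  0.001]), 'joint_torque': array([ -0.   , -62.544,   0.05 , -39.162,   0.016,   0.01 ,   0.   ]), 'ee_pos': array([0.241, 0.576, 0.231]), 'tcp_rot': array([-0.618, -3.08 ,  0.002]), 'force': array([-0.144,  0.175,  0.583]), 'ft_torque': array([-0.025,  0.027,  0.019]), 'grasp_force': 0.0, 'finger_gap': 1.0002679767430087} 0.0187
top 56.21240513162627 317.3527400606765 202.26278380889684 [[-0.014 -0.981  0.195  0.354]
 [-1.     0.011 -0.015 -0.11 ]
 [ 0.013 -0.195 -0.981  1.338]
 [ 0.     0.     0.     1.   ]]
leaf_knob 0.8 [194.2 214.7] [0.557 0.271 0.137]
leaf_hinge 0.63 [161.8 229.8] [0.511 0.378 0.122]
bay 0.9 [194.7 204.9] [0.604 0.295 0.06 ]
plate 0.79 [232.1 254.4] [0.434 0.165 0.04 ]
stand 0.88 [235.8 254.5] [0.436 0.16  0.   ]
dish_1 0.72 [378.1 254.8] [ 0.428 -0.344  0.   ]
dish_1 0.67 [404.8 254.7] [ 0.427 -0.439  0.   ]
dish_1 0.56 [355.1 255.9] [ 0.425 -0.262  0.   ]
dish_1 0.54 [458.9 244.5] [ 0.46  -0.635  0.   ]
injector_stand 0.3 [378.6 252.7] [ 0.435 -0.346  0.   ]
brown_bottle 0.7 [370.5 206. ] [ 0.604 -0.324  0.   ]
cabinet 0.87 [199.1 208.8] [0.601 0.297 0.   ]
side 51.07895403234971 318.71701333867526 197.74011656173784 [[ 0.283 -0.369  0.886 -0.702]
 [-0.959 -0.094  0.267 -0.502]
 [-0.015 -0.925 -0.38   0.682]
 [ 0.     0.     0.     1.   ]]
leaf_knob 0.93 [212.9 189.6] [0.545 0.275 0.137]
bay 0.68 [214.2 203.5] [0.591 0.305 0.06 ]
plate 0.46 [228.9 231. ] [0.43  0.161 0.04 ]
dish_1 0.79 [474.3 263.7] [ 0.493 -0.636  0.   ]
dish_1 0.73 [350.6 259. ] [ 0.423 -0.264  0.   ]
dish_1 0.63 [407.5 265. ] [ 0.433 -0.44   0.   ]
dish_1 0.45 [377.2 262.2] [ 0.425 -0.348  0.   ]
microscope 0.22 [219.9 217.9] [0.594 0.289 0.   ]
brown_bottle 0.73 [380.9 240.2] [ 0.571 -0.337  0.   ]
cabinet 0.98 [222.8 213.4] [0.634 0.299 0.   ]
```

View pics/top0.png

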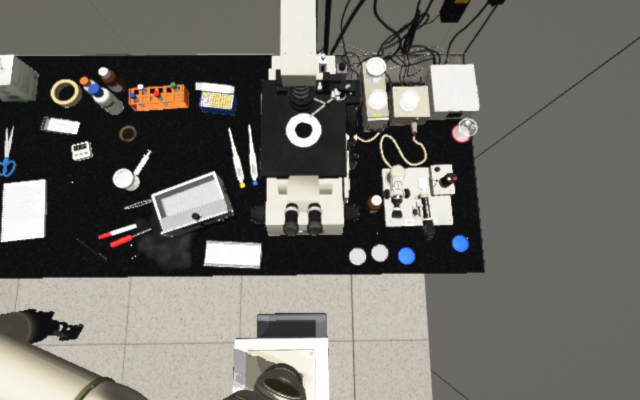

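View pics/side0.png

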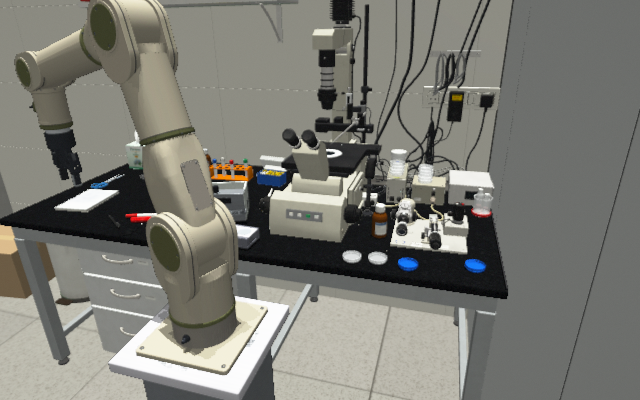

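The two clear dishes are at about (355,256) and (378,255) in the top view. The blue look-alikes at (405,255) and (459,244) are excluded. The cabinet is at (195,207) with its knob at (195,215), and the plate and stand are at (233,254). Next I'll measure the outlines, then move above the knob.

```bash
python3 - <<'E'
from h import *
np.set_printoptions(precision=3,suppress=True)
for n in('top',):
    c=cap(n)
    im=cv2.resize(c['image'][225:285,330:480],None,fx=5,fy=5,interpolation=cv2.INTER_CUBIC);cv2.imwrite('pics/dish.png',im[:,:,::-1])
    for k,z in(('plate',.044),('stand',.0435),('cabinet',.116)):
        t=env.trace(k,n)[0];m=t['pixels'].astype(np.uint8);b=cv2.boxPoints(cv2.minAreaRect(np.argwhere(m)[:,::-1].astype(np.float32)))
        print(k,t['score'],*[w(c,q,z)[:2] for q in b])
    for uv,z in(((267,235),0),((267,235),.15),((343,235),.15),((291,232),.31),((312,232),.31),((283,210),.37),((325,210),.37),((300,273),0)):print(uv,z,w(c,uv,z))
E
```

```text
plate 0.81 [0.407 0.254] [0.473 0.254] [0.462 0.068] [0.396 0.07 ]
stand 0.71 [0.396 0.259] [0.483 0.259] [0.472 0.064] [0.385 0.066]
cabinet 0.59 [0.628 0.437] [0.717 0.203] [0.556 0.139] [0.472 0.369]
(267, 235) 0 [0.503 0.051 0.   ]
(267, 235) 0.15 [0.487 0.033 0.15 ]
(343, 235) 0.15 [ 0.484 -0.208  0.15 ]
(291, 232) 0.31 [ 0.476 -0.052  0.31 ]
(312, 232) 0.31 [ 0.475 -0.11   0.31 ]
(283, 210) 0.37 [ 0.527 -0.035  0.37 ]
(325, 210) 0.37 [ 0.526 -0.145  0.37 ]
(300, 273) 0 [ 0.368 -0.066  0.   ]
```

>>> drive_tool:
  moves:
    - [0.06,[0.025,-0.03,0.02],[0,0,-5]]
    - [0.06,[0.05,-0.06,0.03],[0,0,-10]]
    - [0.06,[0.08,-0.085,0.04],[0,0,-15]]
    - [0.06,[0.105,-0.11,0.04],[0,0,-20]]
    - [0.06,[0.13,-0.14,0.04],[0,0,-25]]
    - [0.06,[0.16,-0.165,0.04],[0,0,-30]]
    - [0.06,[0.185,-0.19,0.04],[0,0,-35]]
    - [0.06,[0.21,-0.215,0.04],[0,0,-40]]
    - [0.06,[0.24,-0.24,0.04],[0,0,-44]]
    - [0.06,[0.265,-0.265,0.04],[0,0,-44]]
    - [0.06,[0.27,-0.29,0.04],[0,0,-44]]
    - [0.06,[0.27,-0.3,0.04],[0,0,-44]]

```text
t: 2.3
ee_pos: [0.5133, 0.2719, 0.2713]
tcp_rot: [1.734, 2.618, -0.002]
force: [-0.8, -0.2, 0.5]
finger_gap: 0.699
grasp_force: 0.0
```

View pics/dish.png

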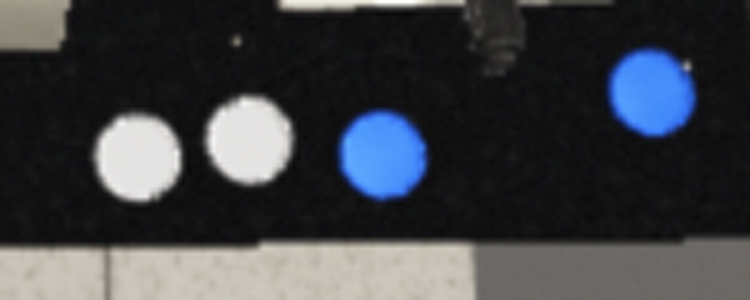

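The crop shows two clear dishes at (357,256) and (380,253), and the blue ones at (406,256) and (460,243). I'll take the clear ones.

```bash
python3 - <<'E'
from h import *
np.set_printoptions(precision=3,suppress=True)
c=cap('wrist','w1')
print(env.get_state()['joint_positions'])
for k,z in(('leaf_knob',.137),('leaf_hinge',.122),('bay',.06),('plate',.04)):
    for d in env.landmark_of(k,'wrist'): print(k,round(d['score'],2),np.array(d['uv']),w(c,d['uv'],z))
c=cap('side')
for d in env.landmark_of('leaf_knob','side'):print(d['uv'],w(c,d['uv'],.137))
E
```

```text
[-0.788  0.212  0.26   1.537 -0.053  1.4   -0.123]
leaf_knob 0.77 [354.7 209. ] [0.551 0.268 0.137]
leaf_knob 0.53 [208.8 220.3] [0.442 0.211 0.137]
leaf_hinge 0.67 [355.6  60.5] [0.504 0.376 0.122]
plate 0.59 [211.3 222.5] [0.43  0.165 0.04 ]
[215.9, 185.4] [0.587 0.286 0.137]
[229.3, 237.0] [0.226 0.042 0.137]
[229.5, 231.3] [0.258 0.058 0.137]
```

View pics/w1.png

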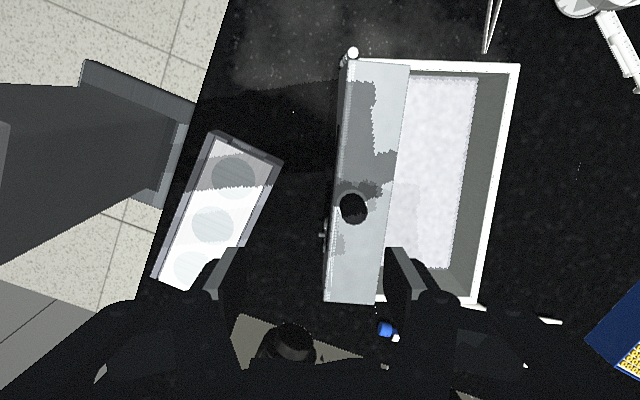

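The knob is at (354,208) and the hinge at (353,52), which agrees with the top view.

>>> drive_tool:
  moves:
    - [0.05,[0.04,-0.009,-0.03],[0,0,0]]
    - [0.05,[0.04,-0.009,-0.06],[0,0,0]]
    - [0.05,[0.04,-0.009,-0.08],[0,0,0]]
    - [0.05,[0.04,-0.009,-0.09],[0,0,0]]
    - [0.05,[0.04,-0.009,-0.09],[0,0,0]]
    - [0.05,[0.04,-0.009,-0.09],[0,0,0]]

```text
t: 3.15
ee_pos: [0.5507, 0.2688, 0.1821]
tcp_rot: [-1.725, -2.626, -0.001]
force: [-0.4, 0.5, 1.7]
finger_gap: 0.589
grasp_force: 0.0
```

```bash
python3 - <<'E'
from h import *
np.set_printoptions(precision=3,suppress=True)
c=cap('wrist')
print(env.get_state()['ee_pos'])
for k,z in(('leaf_knob',.137),('leaf_hinge',.122)):
    for d in env.landmark_of(k,'wrist'): print(k,round(d['score'],2),np.array(d['uv']),w(c,d['uv'],z))
t=env.trace('leaf_knob','wrist');print([(round(a['score'],2),a['extent']) for a in t])
E
```

```text
[0.551 0.269 0.183]
leaf_knob 0.93 [312.3 227.7] [0.549 0.268 0.137]
leaf_hinge 0.86 [311.8   3.7] [0.502 0.377 0.122]
[(0.68, [276.7, 6.9, 400.9, 359.6])]
```

>>> drive_tool:
  moves:
    - [0.05,[0,0,-0.025],[0,0,0]]
    - [0.05,[0,0,-0.045],[0,0,0]]
    - [0.05,[0,0,-0.053],[0,0,0]]
    - [0.05,[0,0,-0.053],[0,0,0]]
    - [0.015,[0,0,-0.053],[0,0,0]]
    - [0.015,[0,0,-0.053],[0,0,0]]
    - [0.015,[0,0,-0.053],[0,0,0]]
    - [0.015,[0,0,-0.053],[0,0,0]]
    - [0.015,[0,0,-0.053],[0,0,0]]
    - [0.015,[0,0,-0.053],[0,0,0]]

```text
t: 4.18
ee_pos: [0.5519, 0.2682, 0.1302]
tcp_rot: [1.726, 2.624, 0.004]
force: [-0.7, -0.7, 6.5]
finger_gap: 0.227
grasp_force: 58.8
```

```bash
python3 - <<'E'
import numpy as np
k=np.array([.550,.268]);h=np.array([.503,.377]);v=k-h;print(np.hypot(*v),np.degrees(np.arctan2(v[1],v[0])))
a0=np.arctan2(v[1],v[0]);r=np.hypot(*v);r=.1205
h=k-r*np.array([np.cos(a0),np.sin(a0)])
for i in range(1,25):
    a=a0-2.05*i/24;print(i,np.round(h+r*np.array([np.cos(a),np.sin(a)])-k,3))
E
```

```text
0.11870130580579137 -66.67464911902412
1 [-0.01  -0.004]
2 [-0.02  -0.007]
3 [-0.03  -0.008]
4 [-0.04 -0.01]
5 [-0.05 -0.01]
6 [-0.06  -0.009]
7 [-0.071 -0.008]
8 [-0.081 -0.005]
9 [-0.09  -0.002]
10 [-0.1    0.002]
11 [-0.109  0.007]
12 [-0.118  0.012]
13 [-0.126  0.019]
14 [-0.133  0.026]
15 [-0.14   0.033]
16 [-0.146  0.041]
17 [-0.152  0.05 ]
18 [-0.157  0.059]
19 [-0.161  0.069]
20 [-0.164  0.079]
21 [-0.166  0.089]
22 [-0.168  0.099]
23 [-0.168  0.109]
24 [-0.168  0.119]
```

>>> drive_tool:
  moves:
    - [0.015,[-0.01,-0.004,0],[0,0,0]]
    - [0.015,[-0.02,-0.007,0],[0,0,0]]
    - [0.015,[-0.03,-0.008,0],[0,0,0]]
    - [0.015,[-0.04,-0.01,0],[0,0,0]]
    - [0.015,[-0.05,-0.01,0],[0,0,0]]
    - [0.015,[-0.06,-0.009,0],[0,0,0]]
    - [0.015,[-0.071,-0.008,0],[0,0,0]]
    - [0.015,[-0.081,-0.005,0],[0,0,0]]
    - [0.015,[-0.09,-0.002,0],[0,0,0]]
    - [0.015,[-0.1,0.002,0],[0,0,0]]
    - [0.015,[-0.109,0.007,0],[0,0,0]]
    - [0.015,[-0.118,0.012,0],[0,0,0]]

```text
t: 5.18
ee_pos: [0.4342, 0.2795, 0.1302]
tcp_rot: [1.728, 2.621, 0.005]
force: [0.1, -5.9, 11.5]
finger_gap: 0.229
grasp_force: 60.6
```

>>> drive_tool:
  moves:
    - [0.015,[-0.008,0.007,0],[0,0,0]]
    - [0.015,[-0.015,0.014,0],[0,0,0]]
    - [0.015,[-0.022,0.021,0],[0,0,0]]
    - [0.015,[-0.028,0.029,0],[0,0,0]]
    - [0.015,[-0.034,0.038,0],[0,0,0]]
    - [0.015,[-0.039,0.047,0],[0,0,0]]
    - [0.015,[-0.043,0.057,0],[0,0,0]]
    - [0.015,[-0.046,0.067,0],[0,0,0]]
    - [0.015,[-0.048,0.077,0],[0,0,0]]
    - [0.015,[-0.05,0.087,0],[0,0,0]]
    - [0.015,[-0.05,0.097,0],[0,0,0]]
    - [0.015,[-0.05,0.105,0],[0,0,0]]

```text
t: 6.18
ee_pos: [0.376, 0.3878, 0.1298]
tcp_rot: [-1.715, -2.621, 0.007]
force: [-32.4, 1.0, 23.3]
finger_gap: 0.2
grasp_force: 57.5
```

>>> drive_tool:
  moves:
    - [0.05,[0.004,0,0],[0,0,0]]
    - [0.05,[0.004,0,0],[0,0,0]]
    - [0.05,[0.004,0,0],[0,0,0]]
    - [0.05,[0.004,0,0.03],[0,0,0]]
    - [0.05,[0.004,0,0.06],[0,0,0]]
    - [0.05,[0.004,0,0.09],[0,0,0]]
    - [0.05,[0.03,-0.03,0.12],[0,0,0]]
    - [0.02,[0.05,-0.06,0.14],[0,0,0]]
    - [0.0,[0.06,-0.09,0.16],[0,0,0]]
    - [0.0,[0.07,-0.12,0.18],[0,0,0]]
    - [0.0,[0.07,-0.12,0.18],[0,0,0]]
    - [0.0,[0.07,-0.12,0.18],[0,0,0]]

```text
t: 7.18
ee_pos: [0.4548, 0.2626, 0.3103]
tcp_rot: [1.732, 2.619, 0.006]
force: [-0.6, 0.5, -0.9]
finger_gap: -0.0
grasp_force: 0.0
```

```bash
python3 - <<'E'
from h import *
np.set_printoptions(precision=3,suppress=True)
s=env.get_state();print(s['ee_pos'],s['tcp_rot'],s['force'],s['joint_positions'])
c=cap('wrist','w2')
for n in('wrist','top'):
  if n=='top': c=cap('top')
  for k,z in(('leaf_knob',.137),('leaf_hinge',.122),('bay',.06),('plate',.04),('stand',0)):
    for d in env.landmark_of(k,n): print(n,k,round(d['score'],2),np.array(d['uv']),w(c,d['uv'],z))
E
```

```text
[0.455 0.263 0.31 ] [1.732 2.619 0.006] [-0.615  0.528 -0.9  ] [-0.847  0.069  0.251  1.612 -0.017  1.459 -0.193]
wrist leaf_knob 0.85 [285.6  21.2] [0.382 0.375 0.137]
wrist leaf_hinge 0.89 [413.1  79.2] [0.503 0.378 0.122]
wrist bay 0.97 [442.2 183.8] [0.602 0.299 0.06 ]
wrist plate 0.82 [267.3 224.2] [0.433 0.165 0.04 ]
wrist stand 0.63 [425.  175.8] [0.602 0.295 0.   ]
top leaf_knob 0.75 [156.  269.5] [0.384 0.381 0.137]
top leaf_knob 0.46 [370.9 208.5] [ 0.571 -0.303  0.137]
top leaf_hinge 0.68 [197.9 210.5] [0.573 0.264 0.122]
top bay 0.86 [192.6 206.2] [0.6   0.302 0.06 ]
top plate 0.85 [229.9 255.1] [0.431 0.172 0.04 ]
top stand 0.72 [232.9 256.5] [0.429 0.17  0.   ]
```

View pics/w2.png

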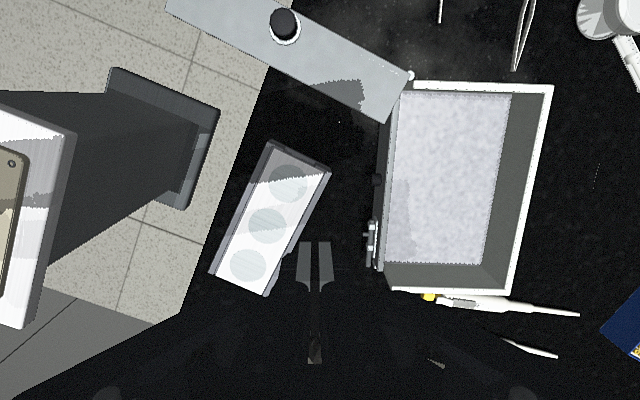

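The leaf is open with its knob at (285,22). The bay is free above, and the plate lies on its stand around (268,222). Now the exact geometry.

```bash
python3 - <<'E'
from h import *
np.set_printoptions(precision=3,suppress=True)
c=cap('wrist')
for k,z in(('plate',.044),('stand',.0435)):
    t=env.trace(k,'wrist')
    for t in t:
        m=t['pixels'].astype(np.uint8);b=cv2.boxPoints(cv2.minAreaRect(np.argwhere(m)[:,::-1].astype(np.float32)))
        P=np.array([w(c,q,z)[:2] for q in b]);print(k,t['score'],P.tolist(),P.mean(0),np.linalg.norm(np.diff(P,axis=0),axis=1))
a,b=w(c,(553,86),.116),w(c,(510,293),.116);d=a-b;print('cab yaw',np.degrees(np.arctan2(-d[0],d[1])),a,b,np.linalg.norm(d))
a,b=w(c,(413,82),.116),w(c,(392,288),.116);print(a,b,np.linalg.norm(a-b))
E
```

```text
plate 0.62 [[0.39299381356555774, 0.0735288958853404], [0.405314580314249, 0.2585251518538117], [0.4719840663353514, 0.255337426117201], [0.4670639019703207, 0.06585281424682632]] [0.434 0.163] [0.185 0.067 0.19 ]
stand 0.89 [[0.38324333656952425, 0.07432903518386408], [0.39506010173494965, 0.26699490098356476], [0.4804058374018339, 0.2641786508444818], [0.4786435532557865, 0.06577714808243901]] [0.434 0.168] [0.193 0.085 0.198]
cab yaw 21.752218424138928 [0.621 0.427 0.116] [0.701 0.227 0.116] 0.21461200016610182
[0.502 0.379 0.116] [0.58  0.182 0.116] 0.2119924831840378
```

>>> drive_tool:
  moves:
    - [0,[-0.005,0.004,-0.03],[0,0,-6]]
    - [0,[-0.01,0.008,-0.06],[0,0,-12]]
    - [0,[-0.015,0.013,-0.09],[0,0,-18]]
    - [0,[-0.015,0.013,-0.12],[0,0,-24]]
    - [0,[-0.015,0.013,-0.15],[0,0,-26]]
    - [0,[-0.015,0.013,-0.18],[0,0,-26]]
    - [0,[-0.015,0.013,-0.21],[0,0,-26]]
    - [0,[-0.015,0.013,-0.225],[0,0,-26]]
    - [0,[-0.015,0.013,-0.225],[0,0,-26]]
    - [0,[-0.015,0.013,-0.225],[0,0,-26]]

```text
t: 8.77
ee_pos: [0.4378, 0.2775, 0.0833]
tcp_rot: [2.273, 2.169, -0.002]
force: [-0.5, -0.2, 0.9]
finger_gap: 0.001
grasp_force: 0.0
```

```bash
python3 - <<'E'
from h import *
np.set_printoptions(precision=3,suppress=True)
s=env.get_state();print(s['ee_pos'],s['force'],R.from_rotvec(s['tcp_rot']).as_matrix()[:,1:],s['joint_positions'])
c=cap('wrist','w3')
t=env.trace('plate','wrist')[0];print(t['extent'],t['score'])
for X in((.44,.257,.044),(.406,.258,.044),(.44,.325,.122)):print(X,p(c,X))
E
```

```text
[0.438 0.277 0.083] [-0.507 -0.199  0.928] [[ 0.999 -0.001]
 [-0.047 -0.001]
 [-0.001 -1.   ]] [-0.867  0.239  0.239  1.921 -0.067  0.991 -0.644]
[260.8, 257.9, 376.0, 363.5] 0.61
(0.44, 0.257, 0.044) [321.076 263.332]
(0.406, 0.258, 0.044) [262.024 264.26 ]
(0.44, 0.325, 0.122) [316.325 178.316]
```

View pics/w3.png

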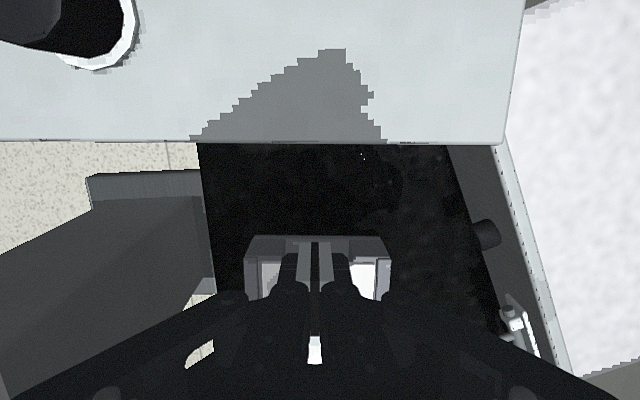

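The plate's near end shows at row 262 (columns 261–376), the channel sits below the fingers, and the visor edge at row 142 is clear. Descend and push.

>>> drive_tool:
  moves:
    - [0,[0.001,0,-0.03],[0,0,0]]
    - [0,[0.001,0,-0.05],[0,0,0]]
    - [0,[0.001,0,-0.058],[0,0,0]]
    - [0,[0.001,0,-0.058],[0,0,0]]
    - [0,[0.001,-0.006,-0.058],[0,0,0]]
    - [0,[0,-0.012,-0.058],[0,0,0]]
    - [0,[0,-0.018,-0.058],[0,0,0]]

```text
t: 9.45
ee_pos: [0.4387, 0.2597, 0.0268]
tcp_rot: [2.273, 2.169, 0.004]
force: [0.5, 0.9, 0.7]
finger_gap: -0.005
grasp_force: 0.6
```

>>> drive_tool:
  moves:
    - [0,[0,-0.006,0],[0,0,0]]
    - [0,[-0.001,-0.012,0],[0,0,0]]
    - [0,[-0.001,-0.018,0],[0,0,0]]
    - [0,[-0.001,-0.024,0],[0,0,0]]
    - [0,[-0.002,-0.031,0],[0,0,0]]
    - [0,[-0.002,-0.038,0],[0,0,0]]
    - [0,[-0.002,-0.045,0],[0,0,0]]
    - [0,[-0.003,-0.052,0],[0,0,0]]
    - [0,[-0.003,-0.059,0],[0,0,0]]
    - [0,[-0.003,-0.065,0],[0,0,0]]
    - [0,[-0.004,-0.07,0],[0,0,0]]
    - [0,[-0.004,-0.072,0],[0,0,0]]

```text
t: 10.45
ee_pos: [0.4338, 0.1867, 0.0252]
tcp_rot: [2.274, 2.168, -0.001]
force: [0.7, 1.1, 0.2]
finger_gap: -0.001
grasp_force: 0.4
```

>>> drive_tool:
  moves:
    - [0,[0,0,0],[0,0,0]]
    - [0,[0,0.01,0.01],[0,0,0]]
    - [0,[0,0.02,0.03],[0,0,0]]
    - [0,[0,0.02,0.06],[0,0,0]]
    - [0,[0,0.02,0.1],[0,0,0]]
    - [0,[0,0.02,0.14],[0,0,0]]
    - [0,[0,0.0,0.18],[0,0,0]]
    - [0,[0,-0.04,0.2],[0,0,0]]
    - [0.08,[0,-0.08,0.22],[0,0,0]]
    - [0.08,[0,-0.1,0.22],[0,0,0]]
    - [0.08,[0,-0.1,0.22],[0,0,0]]
    - [0.08,[0,-0.1,0.22],[0,0,0]]

```text
t: 11.45
ee_pos: [0.4343, 0.0872, 0.2467]
tcp_rot: [2.275, 2.166, 0.003]
force: [-0.8, 0.3, -0.2]
finger_gap: 0.565
grasp_force: 0.0
```

```bash
python3 - <<'E'
from h import *
np.set_printoptions(precision=3,suppress=True)
s=env.get_state();print(s['ee_pos'],s['force'],s['joint_positions'])
for n in('wrist','top'):
  c=cap(n,'w4' if n=='wrist' else None)
  for k,z in(('plate',.044),('stand',.0435)):
    for d in env.landmark_of(k,n): print(n,k,round(d['score'],2),np.array(d['uv']),w(c,d['uv'],.04 if k=='plate' else 0))
    for t in env.trace(k,n):
        m=t['pixels'].astype(np.uint8);b=cv2.boxPoints(cv2.minAreaRect(np.argwhere(m)[:,::-1].astype(np.float32)))
        P=np.array([w(c,q,z)[:2] for q in b]);print(n,k,t['score'],np.round(P,3).tolist(),P.mean(0),np.linalg.norm(np.diff(P,axis=0),axis=1))
E
```

```text
[0.434 0.087 0.247] [-0.793  0.267 -0.185] [-0.704 -0.111  0.377  1.907  0.041  1.335 -0.387]
wrist plate 0.78 [309.5 172.2] [0.429 0.086 0.04 ]
wrist plate 0.84 [[0.4, 0.177], [0.464, 0.176], [0.467, -0.01], [0.393, -0.009]] [0.431 0.083] [0.064 0.186 0.074]
wrist stand 0.58 [305.2  93.5] [0.428 0.164 0.   ]
wrist stand 0.63 [[0.394, 0.245], [0.48, 0.24], [0.477, 0.068], [0.378, 0.073]] [0.432 0.156] [0.085 0.173 0.099]
top plate 0.56 [253.2 251. ] [0.444 0.093 0.04 ]
top plate 0.65 [[0.461, 0.111], [0.46, -0.01], [0.395, -0.01], [0.397, 0.109]] [0.428 0.05 ] [0.12  0.065 0.119]
top plate 0.42 [[0.281, 0.426], [0.516, 0.413], [0.508, 0.357], [0.274, 0.372]] [0.395 0.392] [0.235 0.056 0.235]
top stand 0.66 [[0.461, 0.111], [0.46, -0.01], [0.395, -0.01], [0.397, 0.109]] [0.428 0.05 ] [0.12  0.065 0.119]
```

View pics/w4.png

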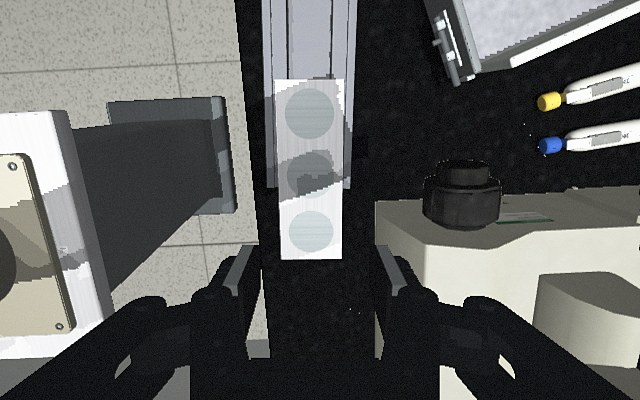

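The plate (273–343, rows 80–259) sticks out about 78 mm. The microscope's front corner is at (375,200). I'll check the clearance there.

```bash
python3 - <<'E'
from h import *
np.set_printoptions(precision=3,suppress=True)
c=cap('wrist')
for uv,z in(((375,200),.15),((375,240),.15),((424,190),.13),((375,355),.15)):print(uv,z,w(c,uv,z))
for q in((273,190),(277,80),(343,80),(345,190),(282,259),(342,259)):print(q,w(c,q,.044))
E
```

```text
(375, 200) 0.15 [0.476 0.087 0.15 ]
(375, 240) 0.15 [0.477 0.056 0.15 ]
(424, 190) 0.13 [0.517 0.087 0.13 ]
(375, 355) 0.15 [ 0.477 -0.045  0.15 ]
(273, 190) [0.39  0.071 0.044]
(277, 80) [0.402 0.177 0.044]
(343, 80) [0.464 0.174 0.044]
(345, 190) [0.464 0.067 0.044]
(282, 259) [ 0.394 -0.007  0.044]
(342, 259) [ 0.459 -0.01   0.044]
```

>>> drive_tool:
  moves:
    - [0.082,[-0.003,-0.02,-0.02],[0,0,0]]
    - [0.082,[-0.006,-0.042,-0.05],[0,0,0]]
    - [0.082,[-0.006,-0.042,-0.08],[0,0,0]]
    - [0.082,[-0.006,-0.042,-0.11],[0,0,0]]
    - [0.082,[-0.006,-0.042,-0.14],[0,0,0]]
    - [0.082,[-0.006,-0.042,-0.16],[0,0,0]]
    - [0.082,[-0.006,-0.042,-0.16],[0,0,0]]
    - [0.082,[-0.006,-0.042,-0.16],[0,0,0]]

```text
t: 12.67
ee_pos: [0.4275, 0.0455, 0.0852]
tcp_rot: [-2.273, -2.169, 0.003]
force: [-0.9, -0.1, -0.1]
finger_gap: 0.958
grasp_force: 0.0
```

```bash
python3 - <<'E'
from h import *
np.set_printoptions(precision=3,suppress=True)
s=env.get_state();print(s['ee_pos'],s['force'],s['finger_gap'])
c=cap('wrist','w5')
t=env.trace('plate','wrist')[0];m=t['pixels'];print(t['extent'],t['score'])
for r in range(90,400,20):
    q=np.where(m[r])[0]
    if len(q): print(r,q[0],q[-1],w(c,(q[0],r),.044)[:2],w(c,(q[-1],r),.044)[:2])
E
```

```text
[0.428 0.045 0.085] [-0.934 -0.148 -0.063] 0.958185199524109
[245.8, 0.0, 385.5, 311.7] 0.57
90 251 380 [0.398 0.122] [0.463 0.119]
110 252 379 [0.398 0.112] [0.463 0.109]
130 253 378 [0.397 0.102] [0.462 0.099]
150 254 378 [0.397 0.092] [0.462 0.089]
170 255 376 [0.397 0.081] [0.461 0.078]
190 256 375 [0.396 0.07 ] [0.461 0.067]
210 255 375 [0.394 0.058] [0.461 0.055]
230 258 375 [0.395 0.046] [0.461 0.043]
250 259 373 [0.394 0.034] [0.46  0.031]
270 260 372 [0.394 0.021] [0.459 0.018]
290 262 371 [0.394 0.008] [0.459 0.005]
310 263 370 [ 0.393 -0.005] [ 0.458 -0.008]
```

View pics/w5.png

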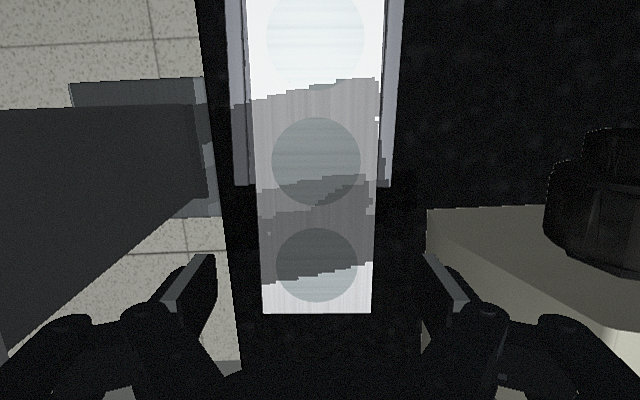

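The plate is centred between the fingers (columns 258–375 at the grip rows), with the microscope corner at (425,210). Descend and grip.

>>> drive_tool:
  moves:
    - [0.078,[0,0,-0.02],[0,0,0]]
    - [0.078,[0,0,-0.04],[0,0,0]]
    - [0.078,[0,0,-0.053],[0,0,0]]
    - [0.078,[0,0,-0.057],[0,0,0]]
    - [0.078,[0,0,-0.057],[0,0,0]]
    - [0.06,[0,0,-0.057],[0,0,0]]
    - [0.06,[0,0,-0.057],[0,0,0]]
    - [0.06,[0,0,-0.057],[0,0,0]]
    - [0.06,[0,0,-0.057],[0,0,0]]
    - [0.06,[0,0,-0.057],[0,0,0]]
    - [0.06,[0,0,-0.057],[0,0,0]]

```text
t: 13.68
ee_pos: [0.4287, 0.0459, 0.0298]
tcp_rot: [2.273, 2.169, 0.003]
force: [-3.2, -0.5, 6.8]
finger_gap: 0.746
grasp_force: 63.9
```

>>> drive_tool:
  moves:
    - [0.055,[0,0,0.003],[0,0,0]]
    - [0.055,[0,0,0.008],[0,0,0]]
    - [0.055,[0,0,0.014],[0,0,0]]
    - [0.055,[0,0,0.02],[0,0,0]]
    - [0.055,[0,0,0.03],[0,0,0]]
    - [0.055,[0,0,0.03],[0,0,0]]

```text
t: 14.18
ee_pos: [0.4291, 0.046, 0.0604]
tcp_rot: [2.272, 2.168, 0.004]
force: [0.4, 0.2, -1.3]
finger_gap: 0.744
grasp_force: 66.1
```

```bash
python3 - <<'E'
from h import *
np.set_printoptions(precision=3,suppress=True)
s=env.get_state();print(s['ee_pos'],s['force'],s['ft_torque'],s['finger_gap'],s['grasp_force'])
c=cap('wrist');cv2.imwrite('pics/w6.png',cv2.resize(c['image'],None,fx=1,fy=1)[:,:,::-1])
E
```

```text
[0.429 0.046 0.06 ] [ 0.432  0.155 -1.345] [-0.063 -0.012  0.048] 0.744226731672059 66.07216000556946
```

View pics/w6.png

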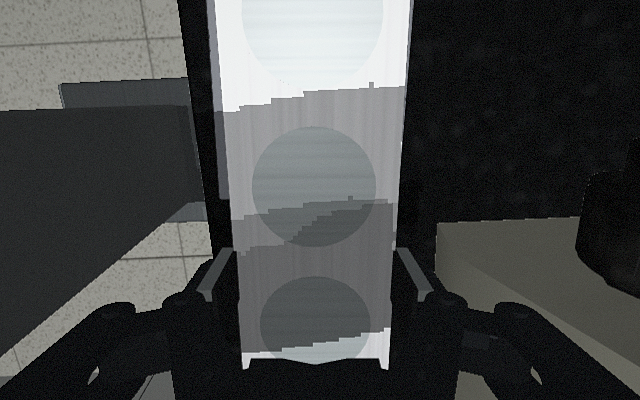

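The plate is held level, with fingers on both sides at rows 250–300. Carry it to the bay.

>>> drive_tool:
  moves:
    - [0.055,[0,0,0.015],[0,0,0]]
    - [0.055,[0,0.005,0.04],[0,0,0]]
    - [0.055,[0,0.015,0.065],[0,0,0]]
    - [0.055,[0,0.03,0.09],[0,0,0]]
    - [0.055,[0.005,0.05,0.11],[0,0,3]]
    - [0.055,[0.015,0.07,0.13],[0,0,6]]
    - [0.055,[0.03,0.09,0.13],[0,0,9]]
    - [0.055,[0.05,0.11,0.13],[0,0,12]]
    - [0.055,[0.07,0.13,0.13],[0,0,15]]
    - [0.055,[0.09,0.15,0.13],[0,0,18]]
    - [0.055,[0.11,0.165,0.13],[0,0,21]]
    - [0.055,[0.13,0.18,0.13],[0,0,24]]

```text
t: 15.23
ee_pos: [0.5585, 0.227, 0.1876]
tcp_rot: [-1.767, -2.597, 0.001]
force: [0.3, -0.1, -1.2]
finger_gap: 0.745
grasp_force: 66.5
```

>>> drive_tool:
  moves:
    - [0.055,[0.02,0.012,0],[0,0,0.4]]
    - [0.055,[0.037,0.024,0],[0,0,0.4]]
    - [0.055,[0.05,0.033,0],[0,0,0.4]]
    - [0.055,[0.058,0.037,0],[0,0,0.4]]
    - [0.055,[0.058,0.037,-0.02],[0,0,0.4]]
    - [0.055,[0.058,0.037,-0.03],[0,0,0.4]]
    - [0.055,[0.058,0.037,-0.03],[0,0,0.4]]
    - [0.055,[0.058,0.037,-0.03],[0,0,0.4]]

```text
t: 15.9
ee_pos: [0.6152, 0.2623, 0.1576]
tcp_rot: [-1.763, -2.599, 0.003]
force: [-0.1, -0.6, -0.8]
finger_gap: 0.744
grasp_force: 66.5
```

```bash
python3 - <<'E'
from h import *
np.set_printoptions(precision=3,suppress=True)
s=env.get_state();Y=R.from_rotvec(s['tcp_rot']).as_matrix()[:,1];print(s['ee_pos'],s['force'],s['finger_gap'],np.degrees(np.arctan2(Y[1],Y[0])))
c=cap('wrist','w7')
for k,z in(('bay',.06),('leaf_hinge',.122)):
    for d in env.landmark_of(k,'wrist'): print(k,d['score'],w(c,d['uv'],z))
y=np.radians(21.7);C=np.array([.603,.299])
for q in((70,111),(70,-111),(-62,-103),(-62,103),(62,103)):
    X=C+np.array([[np.cos(y),-np.sin(y)],[np.sin(y),np.cos(y)]])@np.array(q)/1e3;print(q,X,p(c,[*X,.116]),p(c,[*X,.06]))
E
```

```text
[0.615 0.262 0.158] [-0.058 -0.647 -0.773] 0.744085063339777 21.71748018104516
(70, 111) [0.627 0.428] [477.362 -84.93 ] [435.479 -37.704]
(70, -111) [0.709 0.222] [430.905 338.033] [407.836 290.202]
(-62, -103) [0.583 0.18 ] [218.2  326.73] [237.656 280.819]
(-62, 103) [0.507 0.372] [183.211 -63.651] [216.868 -22.411]
(62, 103) [0.623 0.418] [457.338 -63.9  ] [421.014 -22.547]
```

View pics/w7.png

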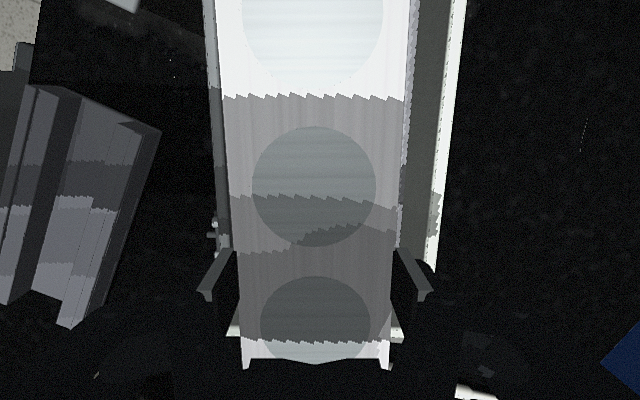

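The cabinet rim matches my model (back wall at columns 466→438), and the plate is over the bay. Lower it.

>>> drive_tool:
  moves:
    - [0.055,[0.002,0.001,-0.02],[0,0,0]]
    - [0.055,[0.002,0.001,-0.04],[0,0,0]]
    - [0.055,[0.002,0.001,-0.055],[0,0,0]]
    - [0.055,[0.002,0.001,-0.07],[0,0,0]]
    - [0.055,[0.002,0.001,-0.08],[0,0,0]]
    - [0.055,[0.002,0.001,-0.09],[0,0,0]]
    - [0.055,[0.002,0.001,-0.095],[0,0,0]]
    - [0.055,[0.002,0.001,-0.098],[0,0,0]]
    - [0.055,[0.002,0.001,-0.098],[0,0,0]]

```text
t: 16.8
ee_pos: [0.6183, 0.2639, 0.0634]
tcp_rot: [-1.763, -2.6, -0.003]
force: [-14.5, -6.0, 19.0]
finger_gap: 0.743
grasp_force: 78.8
```

>>> drive_tool:
  moves:
    - [0.055,[0,0,-0.002],[0,0,0]]
    - [0.055,[0,0,-0.004],[0,0,0]]
    - [0.055,[0,0,-0.004],[0,0,0]]

```text
t: 17.05
ee_pos: [0.6186, 0.2641, 0.063]
tcp_rot: [-1.763, -2.6, -0.006]
force: [-33.0, -12.4, 45.1]
finger_gap: 0.739
grasp_force: 88.1
```

Contact on the cabinet's back side: the outer finger linkage is touching the back wall. Raise, shift forward and lower again.

>>> drive_tool:
  moves:
    - [0.055,[0,0,0.012],[0,0,0]]
    - [0.055,[0,0,0.022],[0,0,0]]
    - [0.055,[-0.006,-0.002,0.022],[0,0,0]]
    - [0.055,[-0.013,-0.005,0.022],[0,0,0]]
    - [0.055,[-0.013,-0.005,0.022],[0,0,0]]
    - [0.055,[-0.013,-0.005,0.012],[0,0,0]]
    - [0.055,[-0.013,-0.005,0.004],[0,0,0]]
    - [0.055,[-0.013,-0.005,0.004],[0,0,0]]

```text
t: 17.72
ee_pos: [0.6035, 0.2581, 0.0571]
tcp_rot: [-1.762, -2.599, 0.006]
force: [-0.2, 0.3, -1.3]
finger_gap: 0.742
grasp_force: 73.5
```

```bash
python3 - <<'E'
from h import *
np.set_printoptions(precision=3,suppress=True)
s=env.get_state();print(s['ee_pos'],s['force'],s['finger_gap'])
cap('wrist','w8')
E
```

```text
[0.603 0.258 0.057] [-0.182  0.317 -1.297] 0.7421785073416355
```

View pics/w8.png

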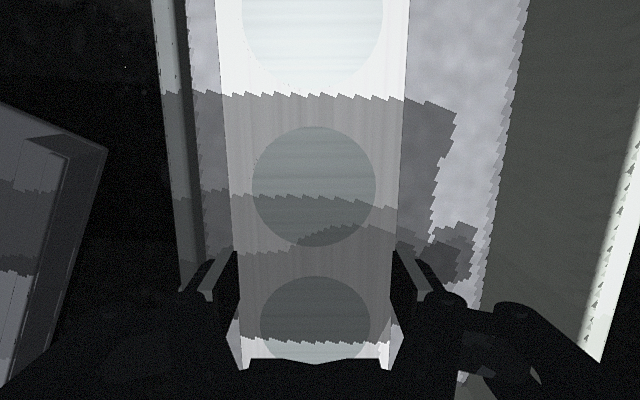

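>>> drive_tool:
  moves:
    - [0.055,[0,0,-0.002],[0,0,0]]
    - [0.055,[0,0,-0.004],[0,0,0]]
    - [0.055,[0,0,-0.004],[0,0,0]]

```text
t: 18.02
ee_pos: [0.6049, 0.2587, 0.0559]
tcp_rot: [-1.763, -2.6, 0.0]
force: [-0.8, -0.6, -1.3]
finger_gap: 0.743
grasp_force: 73.6
```

>>> drive_tool:
  moves:
    - [0.055,[0,0,-0.002],[0,0,0]]
    - [0.055,[0,0,-0.003],[0,0,0]]
    - [0.055,[0,0,-0.003],[0,0,0]]

```text
t: 18.27
ee_pos: [0.6053, 0.2588, 0.0545]
tcp_rot: [1.763, 2.6, 0.002]
force: [-3.9, -0.8, 7.5]
finger_gap: 0.745
grasp_force: 78.2
```

>>> drive_tool:
  moves:
    - [0.063,[0,0,0.001],[0,0,0]]
    - [0.067,[0,0,0.001],[0,0,0]]
    - [0.07,[0,0,0.001],[0,0,0]]
    - [0.072,[0,0,0.002],[0,0,0]]
    - [0.072,[0,0,0.002],[0,0,0]]
    - [0.072,[0,0,0.02],[0,0,0]]
    - [0.072,[0,0,0.05],[0,0,0]]
    - [0.072,[0,0,0.09],[0,0,0]]
    - [0.072,[0,0,0.13],[0,0,0]]
    - [0.072,[0,0,0.17],[0,0,0]]
    - [0.072,[-0.02,-0.02,0.2],[0,0,0]]
    - [0.072,[-0.02,-0.02,0.2],[0,0,0]]

```text
t: 19.27
ee_pos: [0.5865, 0.2363, 0.2615]
tcp_rot: [1.764, 2.593, 0.013]
force: [0.5, -1.2, 0.1]
finger_gap: 0.84
grasp_force: 0.0
```

```bash
python3 - <<'E'
from h import *
np.set_printoptions(precision=3,suppress=True)
s=env.get_state();print(s['ee_pos'],s['force'],s['finger_gap'],s['joint_positions'])
c=cap('wrist','w9')
y=np.radians(21.7);M=np.array([[np.cos(y),-np.sin(y)],[np.sin(y),np.cos(y)]])
t=env.trace('plate','wrist')
for t in t[:1]:
    m=t['pixels'].astype(np.uint8);b=cv2.boxPoints(cv2.minAreaRect(np.argwhere(m)[:,::-1].astype(np.float32)))
    P=np.array([w(c,q,.064)[:2] for q in b]);print(t['score'],P.tolist(),P.mean(0),'bay frame',(P-[.603,.299])@M)
c=cap('top')
for d in env.landmark_of('dish_1','top'):print(d['score'],d['uv'],w(c,d['uv'],0))
for t in env.trace('dish_1','top'):
    m=t['pixels'];q=np.argwhere(m).mean(0)[::-1];print(q,w(c,q,.014),c['image'][m].mean(0))
E
```

```text
[0.587 0.236 0.261] [ 0.531 -1.218  0.127] 0.8401103051043576 [-0.734  0.334  0.364  1.423 -0.119  1.396  0.007]
0.93 [[0.5259949906143173, 0.36670365759889234], [0.5859743809958295, 0.39053462992739996], [0.6625178247009763, 0.22154257350830597], [0.5923440033080735, 0.19410218866675427]] [0.592 0.293] bay frame [[-0.047  0.091]
 [ 0.018  0.091]
 [ 0.027 -0.094]
 [-0.049 -0.094]]
0.7 [459.1, 242.7] [ 0.467 -0.637  0.   ]
0.67 [363.8, 257.1] [ 0.42  -0.293  0.   ]
0.62 [377.0, 255.1] [ 0.427 -0.34   0.   ]
0.6 [404.2, 257.2] [ 0.418 -0.436  0.   ]
[459.692 243.25 ] [ 0.464 -0.633  0.014] [ 63.51  128.163 239.216]
[379.762 253.072] [ 0.433 -0.347  0.014] [208.013 206.498 204.906]
[364.381 258.332] [ 0.415 -0.293  0.014] [220.411 218.837 217.317]
[406.324 255.886] [ 0.422 -0.441  0.014] [ 72.943 140.124 243.948]
[373.076 203.759] [ 0.61  -0.332  0.014] [127.938 111.103 101.929]
```

View pics/w9.png

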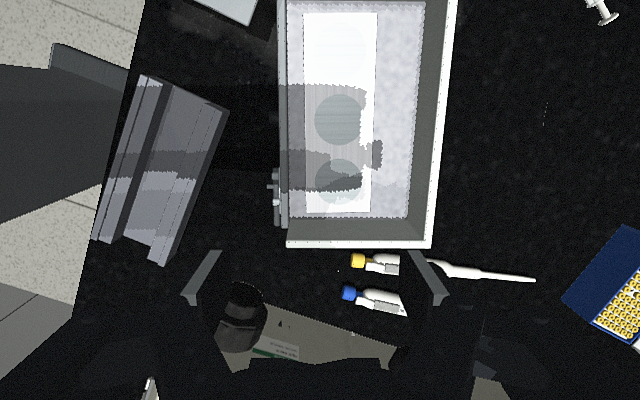

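The plate lies flat in the bay (303–378, rows 12–212), in bay frame about (-14, -1) mm. One clear dish has been knocked to (.415, -.293). I'll go over the microscope to it.

>>> drive_tool:
  moves:
    - [0.075,[-0.01,-0.01,0.025],[0,0,0]]
    - [0.075,[-0.025,-0.025,0.05],[0,0,0]]
    - [0.075,[-0.045,-0.04,0.075],[0,0,0]]
    - [0.075,[-0.065,-0.055,0.1],[0,0,0]]
    - [0.075,[-0.085,-0.07,0.125],[0,0,0]]
    - [0.075,[-0.105,-0.09,0.145],[0,0,0]]
    - [0.075,[-0.125,-0.105,0.165],[0,0,0]]
    - [0.075,[-0.145,-0.12,0.18],[0,0,0]]
    - [0.075,[-0.157,-0.136,0.19],[0,0,0]]
    - [0.075,[-0.16,-0.136,0.19],[0,0,0]]

```text
t: 20.35
ee_pos: [0.4245, 0.1003, 0.4454]
tcp_rot: [1.766, 2.597, 0.004]
force: [0.5, -0.8, 0.3]
finger_gap: 0.88
grasp_force: 0.0
```

>>> drive_tool:
  moves:
    - [0.075,[0,-0.03,0],[0,0,0]]
    - [0.075,[0,-0.065,0],[0,0,0]]
    - [0.075,[0,-0.1,0],[0,0,0]]
    - [0.075,[0,-0.135,0],[0,0,0]]
    - [0.075,[0,-0.17,0],[0,0,0]]
    - [0.075,[0,-0.205,0],[0,0,0]]
    - [0.075,[0,-0.24,0],[0,0,0]]
    - [0.075,[0,-0.275,0],[0,0,0]]
    - [0.075,[0,-0.31,0],[0,0,0]]
    - [0.075,[0,-0.345,0],[0,0,0]]
    - [0.075,[0,-0.375,0],[0,0,0]]
    - [0.075,[0,-0.4,0],[0,0,0]]

```text
t: 21.35
ee_pos: [0.425, -0.299, 0.4426]
tcp_rot: [-1.763, -2.6, 0.002]
force: [0.2, 0.5, -1.1]
finger_gap: 0.881
grasp_force: 0.0
```

>>> drive_tool:
  moves:
    - [0.075,[-0.005,0,-0.035],[0,0,0]]
    - [0.075,[-0.01,0.003,-0.07],[0,0,0]]
    - [0.075,[-0.01,0.005,-0.105],[0,0,0]]
    - [0.075,[-0.01,0.005,-0.14],[0,0,0]]
    - [0.075,[-0.01,0.005,-0.175],[0,0,0]]
    - [0.075,[-0.01,0.005,-0.21],[0,0,0]]
    - [0.075,[-0.01,0.005,-0.245],[0,0,0]]
    - [0.075,[-0.01,0.005,-0.27],[0,0,0]]
    - [0.075,[-0.01,0.005,-0.27],[0,0,0]]
    - [0.075,[-0.01,0.005,-0.27],[0,0,0]]

```text
t: 22.18
ee_pos: [0.4143, -0.292, 0.1725]
tcp_rot: [-1.762, -2.598, 0.004]
force: [-0.6, 0.6, -0.0]
finger_gap: 0.88
grasp_force: 0.0
```

```bash
cat > d.py <<'E'
from h import *
np.set_printoptions(precision=3,suppress=True)
def dishes(n,save=None,z=.014):
    c=cap(n,save)
    for t in env.trace('dish_1',n):
        m=t['pixels'];(u,r)=cv2.minEnclosingCircle(np.argwhere(m)[:,::-1].astype(np.float32));q=np.argwhere(m).mean(0)[::-1]
        print(round(t['score'],2),q,np.round(r,1),w(c,q,z),'circ',w(c,u,z),t['image'] if 0 else c['image'][m].mean(0))
    return c
E
python3 - <<'E'
from d import *
s=env.get_state();print(s['ee_pos'],s['joint_positions'])
c=dishes('wrist','w10')
for d in env.landmark_of('dish_1','wrist'):print(d['score'],d['uv'],w(c,d['uv'],0))
E
```

```text
[ 0.414 -0.292  0.172] [-0.394  0.158  1.01   1.885 -0.142  1.178  1.044]
0.96 [313.126 240.274] 31.3 [ 0.433 -0.345  0.014] circ [ 0.433 -0.345  0.014] [230.509 233.265 232.942]
0.63 [316.574 180.84 ] 32.5 [ 0.415 -0.291  0.014] circ [ 0.415 -0.291  0.014] [234.74  237.398 237.161]
0.59 [268.456 315.23 ] 28.9 [ 0.421 -0.437  0.014] circ [ 0.422 -0.437  0.014] [ 74.812 136.375 236.782]
0.79 [268.9, 309.9] [ 0.421 -0.44   0.   ]
0.63 [317.7, 233.5] [ 0.437 -0.342  0.   ]
0.62 [314.7, 180.2] [ 0.414 -0.294  0.   ]
```

View pics/w10.png

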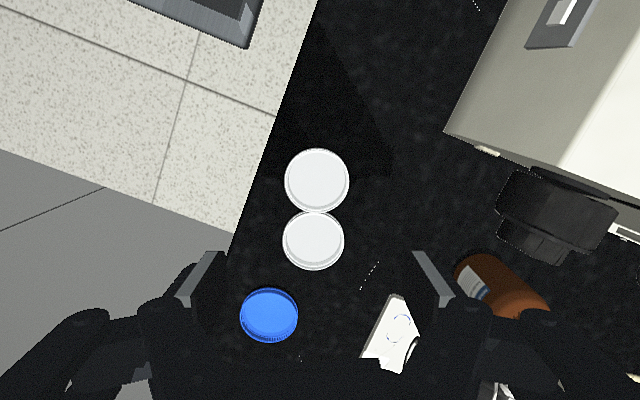

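Clear dishes at (316,181) and (313,240), touching; blue at (269,315). I'll grip the first, with the fingers across the line joining the two.

>>> drive_tool:
  moves:
    - [0.075,[0,0.001,-0.04],[0,0,0]]
    - [0.075,[0,0.001,-0.08],[0,0,0]]
    - [0.075,[0,0.001,-0.12],[0,0,0]]
    - [0.075,[0,0.001,-0.15],[0,0,0]]
    - [0.075,[0,0.001,-0.165],[0,0,0]]
    - [0.075,[0,0.001,-0.171],[0,0,0]]
    - [0.075,[0,0.001,-0.171],[0,0,0]]
    - [0.05,[0,0.001,-0.171],[0,0,0]]
    - [0.05,[0,0.001,-0.171],[0,0,0]]
    - [0.05,[0,0.001,-0.171],[0,0,0]]
    - [0.05,[0,0.001,-0.171],[0,0,0]]
    - [0.05,[0,0.001,-0.171],[0,0,0]]

```text
t: 23.33
ee_pos: [0.4165, -0.2919, 0.0048]
tcp_rot: [1.761, 2.598, 0.003]
force: [-4.0, 2.1, 13.0]
finger_gap: 0.644
grasp_force: 60.4
```

>>> drive_tool:
  moves:
    - [0.05,[0,0,0.01],[0,0,0]]
    - [0.05,[0,0,0.03],[0,0,0]]
    - [0.05,[0,0,0.06],[0,0,0]]
    - [0.05,[0,0,0.09],[0,0,0]]
    - [0.05,[0,0,0.12],[0,0,0]]
    - [0.05,[0,0,0.12],[0,0,0]]

```text
t: 23.83
ee_pos: [0.4175, -0.2935, 0.1286]
tcp_rot: [1.76, 2.592, 0.005]
force: [1.3, -0.3, -0.4]
finger_gap: 0.638
grasp_force: 63.3
```

```bash
python3 - <<'E'
from d import *
s=env.get_state();print(s['ee_pos'],s['force'],s['finger_gap'],s['grasp_force'])
c=dishes('wrist',None,z=s['ee_pos'][2]+.014)
E
```

```text
[ 0.418 -0.293  0.129] [ 1.321 -0.346 -0.362] 0.6381971359643211 63.267542123794556
0.72 [263.439 336.372] 30.8 [ 0.407 -0.328  0.143] circ [ 0.406 -0.33   0.143] [ 76.42  139.429 238.643]
0.59 [314.429 264.78 ] 67.1 [ 0.415 -0.288  0.143] circ [ 0.415 -0.288  0.143] [232.674 234.825 234.59 ]
```

>>> drive_tool:
  moves:
    - [0.05,[0,0,0.03],[0,0,0]]
    - [0.05,[0,0,0.065],[0,0,0]]
    - [0.05,[0,0,0.1],[0,0,0]]
    - [0.05,[0,0,0.135],[0,0,0]]
    - [0.05,[0.003,0,0.17],[0,0,0]]
    - [0.05,[0.006,0,0.205],[0,0,0]]
    - [0.05,[0.009,0,0.24],[0,0,0]]
    - [0.05,[0.01,0,0.275],[0,0,0]]
    - [0.05,[0.01,0,0.305],[0,0,0]]
    - [0.05,[0.01,0.01,0.325],[0,0,0]]
    - [0.05,[0.01,0.03,0.335],[0,0,0]]
    - [0.05,[0.01,0.05,0.335],[0,0,0]]

```text
t: 24.93
ee_pos: [0.425, -0.2417, 0.4588]
tcp_rot: [1.766, 2.596, -0.001]
force: [1.2, -0.3, -0.3]
finger_gap: 0.64
grasp_force: 63.5
```

>>> drive_tool:
  moves:
    - [0.05,[0,0.03,0],[0,0,0]]
    - [0.05,[0,0.06,0],[0,0,0]]
    - [0.05,[0,0.09,0],[0,0,0]]
    - [0.05,[0,0.12,0],[0,0,0]]
    - [0.05,[0,0.15,0],[0,0,0]]
    - [0.05,[0,0.18,0],[0,0,0]]
    - [0.05,[0,0.21,0],[0,0,0]]
    - [0.05,[0,0.24,0],[0,0,0]]
    - [0.05,[0,0.27,0],[0,0,0]]
    - [0.05,[0,0.3,0],[0,0,0]]
    - [0.05,[0,0.33,0],[0,0,0]]
    - [0.05,[0,0.35,0],[0,0,0]]

```text
t: 25.93
ee_pos: [0.4243, 0.1117, 0.4563]
tcp_rot: [-1.759, -2.602, 0.002]
force: [0.8, 0.1, -0.1]
finger_gap: 0.641
grasp_force: 63.5
```

>>> drive_tool:
  moves:
    - [0.05,[0.01,0.02,-0.015],[0,0,0]]
    - [0.05,[0.025,0.04,-0.035],[0,0,0]]
    - [0.05,[0.04,0.06,-0.055],[0,0,0]]
    - [0.05,[0.055,0.08,-0.075],[0,0,0]]
    - [0.05,[0.07,0.1,-0.1],[0,0,0]]
    - [0.05,[0.085,0.12,-0.12],[0,0,0]]
    - [0.05,[0.1,0.145,-0.145],[0,0,0]]
    - [0.05,[0.115,0.17,-0.17],[0,0,0]]
    - [0.05,[0.13,0.19,-0.195],[0,0,0]]
    - [0.05,[0.145,0.21,-0.22],[0,0,0]]
    - [0.05,[0.15,0.218,-0.24],[0,0,0]]
    - [0.05,[0.15,0.218,-0.24],[0,0,0]]

```text
t: 26.93
ee_pos: [0.5729, 0.3278, 0.2105]
tcp_rot: [-1.758, -2.599, 0.013]
force: [-0.4, 0.7, -1.7]
finger_gap: 0.641
grasp_force: 63.5
```

```bash
python3 - <<'E'
from d import *
s=env.get_state();Y=R.from_rotvec(s['tcp_rot']).as_matrix()[:,1];print(s['ee_pos'],s['force'],s['finger_gap'],s['grasp_force'],np.degrees(np.arctan2(Y[1],Y[0])))
E
```

```text
[0.573 0.328 0.211] [-0.434  0.651 -1.719] 0.6409087480335793 63.52417588233948 21.848807085498688
```

>>> drive_tool:
  moves:
    - [0.05,[0.005,-0.003,-0.03],[0,0,0]]
    - [0.05,[0.005,-0.003,-0.06],[0,0,0]]
    - [0.05,[0.005,-0.003,-0.09],[0,0,0]]
    - [0.05,[0.005,-0.003,-0.11],[0,0,0]]
    - [0.05,[0.005,-0.003,-0.12],[0,0,0]]
    - [0.05,[0.005,-0.003,-0.128],[0,0,0]]
    - [0.05,[0.005,-0.003,-0.132],[0,0,0]]
    - [0.05,[0.005,-0.003,-0.132],[0,0,0]]

```text
t: 27.6
ee_pos: [0.5802, 0.3237, 0.0859]
tcp_rot: [1.763, 2.6, 0.001]
force: [-0.0, 0.7, 0.1]
finger_gap: 0.638
grasp_force: 63.5
```

>>> drive_tool:
  moves:
    - [0.05,[0,0,-0.003],[0,0,0]]
    - [0.05,[0,0,-0.005],[0,0,0]]
    - [0.05,[0,0,-0.005],[0,0,0]]

```text
t: 27.85
ee_pos: [0.5802, 0.3239, 0.0808]
tcp_rot: [1.763, 2.6, 0.001]
force: [1.1, -1.4, -0.7]
finger_gap: 0.637
grasp_force: 63.5
```

>>> drive_tool:
  moves:
    - [0.05,[0,0,-0.004],[0,0,0]]
    - [0.05,[0,0,-0.008],[0,0,0]]
    - [0.05,[0,0,-0.01],[0,0,0]]
    - [0.05,[0,0,-0.01],[0,0,0]]

```text
t: 28.18
ee_pos: [0.5796, 0.3235, 0.0695]
tcp_rot: [-1.763, -2.6, 0.002]
force: [0.9, -0.3, -1.1]
finger_gap: 0.634
grasp_force: 63.5
```

>>> drive_tool:
  moves:
    - [0.05,[0,0,-0.001],[0,0,0]]
    - [0.06,[0,0,-0.001],[0,0,0]]
    - [0.068,[0,0,0],[0,0,0]]
    - [0.068,[0,0,0],[0,0,0]]
    - [0.068,[0,0,0],[0,0,0]]
    - [0.068,[0,0,0.02],[0,0,0]]
    - [0.068,[0,0,0.05],[0,0,0]]
    - [0.068,[0,0,0.09],[0,0,0]]
    - [0.068,[0,0,0.13],[0,0,0]]
    - [0.068,[-0.01,-0.02,0.165],[0,0,0]]
    - [0.075,[-0.02,-0.045,0.19],[0,0,0]]
    - [0.075,[-0.02,-0.05,0.2],[0,0,0]]

```text
t: 29.18
ee_pos: [0.5611, 0.27, 0.2758]
tcp_rot: [1.766, 2.594, 0.008]
force: [0.9, -0.2, 0.2]
finger_gap: 0.874
grasp_force: 0.0
```

```bash
python3 - <<'E'
from d import *
s=env.get_state();print(s['ee_pos'],s['joint_positions'])
c=dishes('wrist','w11',z=.078)
y=np.radians(21.7);M=np.array([[np.cos(y),-np.sin(y)],[np.sin(y),np.cos(y)]])
for t in env.trace('dish_1','wrist')[:1]+env.trace('plate','wrist')[:1]:
    P=w(c,np.argwhere(t['pixels']).mean(0)[::-1],.078)[:2];print('bay',(P-[.603,.299])@M)
dishes('top')
E
```

```text
[0.561 0.27  0.276] [-0.836  0.311  0.404  1.426 -0.122  1.423 -0.057]
0.8 [351.314 127.698] 30.8 [0.579 0.324 0.078] circ [0.579 0.324 0.078] [233.471 236.262 236.314]
bay [-0.013  0.032]
bay [-0.016  0.002]
0.72 [405.802 255.756] 8.3 [ 0.422 -0.439  0.014] circ [ 0.422 -0.439  0.014] [ 71.802 137.843 241.581]
0.6 [186.691 209.89 ] 8.2 [0.595 0.337 0.014] circ [0.594 0.34  0.014] [233.331 232.099 231.122]
0.51 [460.084 243.696] 8.0 [ 0.462 -0.634  0.014] circ [ 0.462 -0.634  0.014] [ 64.534 130.089 241.696]
```

View pics/w11.png

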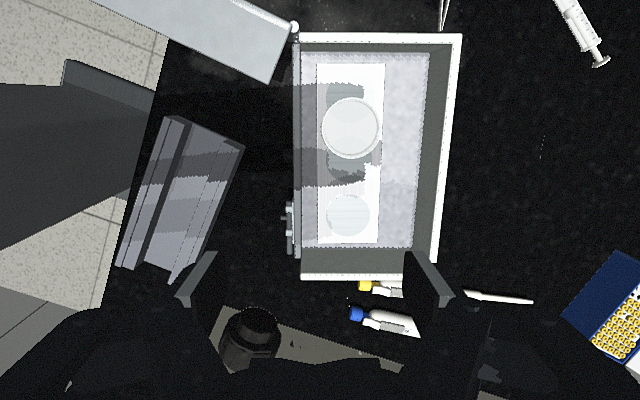

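The first dish stands on the plate at (351,128). Back for the second.

>>> drive_tool:
  moves:
    - [0.075,[-0.01,-0.02,0.02],[0,0,0]]
    - [0.075,[-0.025,-0.035,0.045],[0,0,0]]
    - [0.075,[-0.04,-0.05,0.07],[0,0,0]]
    - [0.075,[-0.055,-0.07,0.095],[0,0,0]]
    - [0.075,[-0.075,-0.09,0.12],[0,0,0]]
    - [0.075,[-0.095,-0.115,0.145],[0,0,0]]
    - [0.075,[-0.11,-0.14,0.165],[0,0,0]]
    - [0.075,[-0.125,-0.165,0.18],[0,0,0]]
    - [0.075,[-0.13,-0.195,0.185],[0,0,0]]
    - [0.075,[-0.13,-0.23,0.185],[0,0,0]]
    - [0.075,[-0.13,-0.265,0.185],[0,0,0]]
    - [0.075,[-0.13,-0.3,0.185],[0,0,0]]

```text
t: 30.48
ee_pos: [0.4299, -0.0269, 0.4546]
tcp_rot: [-1.76, -2.601, 0.002]
force: [0.7, 0.6, -1.0]
finger_gap: 0.881
grasp_force: 0.0
```

>>> drive_tool:
  moves:
    - [0.075,[0,-0.035,0],[0,0,0]]
    - [0.075,[0,-0.07,0],[0,0,0]]
    - [0.075,[0,-0.105,0],[0,0,0]]
    - [0.075,[0,-0.14,0],[0,0,0]]
    - [0.075,[0,-0.175,0],[0,0,0]]
    - [0.075,[0,-0.21,0],[0,0,0]]
    - [0.075,[0,-0.245,0],[0,0,0]]
    - [0.075,[0,-0.28,-0.02],[0,0,0]]
    - [0.075,[0,-0.3,-0.05],[0,0,0]]
    - [0.075,[0,-0.31,-0.085],[0,0,0]]
    - [0.075,[0,-0.315,-0.12],[0,0,0]]
    - [0.075,[0,-0.315,-0.155],[0,0,0]]

```text
t: 31.48
ee_pos: [0.4295, -0.3421, 0.2976]
tcp_rot: [-1.764, -2.598, 0.004]
force: [0.2, -0.8, -0.7]
finger_gap: 0.878
grasp_force: 0.0
```

>>> drive_tool:
  moves:
    - [0.075,[0,0,-0.03],[0,0,0]]
    - [0.075,[0,0,-0.06],[0,0,0]]
    - [0.075,[0,0,-0.09],[0,0,0]]
    - [0.075,[0,0,-0.12],[0,0,0]]
    - [0.075,[0,0,-0.12],[0,0,0]]
    - [0.075,[0,0,-0.12],[0,0,0]]

```text
t: 31.98
ee_pos: [0.4294, -0.3406, 0.1793]
tcp_rot: [-1.761, -2.598, 0.003]
force: [0.5, -0.6, 1.6]
finger_gap: 0.879
grasp_force: 0.0
```

```bash
python3 - <<'E'
from d import *
s=env.get_state();print(s['ee_pos'],s['force'])
dishes('wrist')
E
```

```text
[ 0.429 -0.341  0.179] [ 0.504 -0.609  1.573]
0.78 [271.445 266.892] 29.6 [ 0.422 -0.437  0.014] circ [ 0.422 -0.438  0.014] [ 75.953 137.242 239.62 ]
0.68 [317.218 186.651] 32.2 [ 0.433 -0.346  0.014] circ [ 0.433 -0.346  0.014] [223.804 226.804 226.524]
```

>>> drive_tool:
  moves:
    - [0.075,[0.003,-0.005,-0.04],[0,0,0]]
    - [0.075,[0.003,-0.005,-0.08],[0,0,0]]
    - [0.075,[0.003,-0.005,-0.12],[0,0,0]]
    - [0.075,[0.003,-0.005,-0.15],[0,0,0]]
    - [0.075,[0.003,-0.005,-0.168],[0,0,0]]
    - [0.075,[0.003,-0.005,-0.175],[0,0,0]]
    - [0.075,[0.003,-0.005,-0.175],[0,0,0]]
    - [0.05,[0.003,-0.005,-0.175],[0,0,0]]
    - [0.05,[0.003,-0.005,-0.175],[0,0,0]]
    - [0.05,[0.003,-0.005,-0.175],[0,0,0]]
    - [0.05,[0.003,-0.005,-0.175],[0,0,0]]
    - [0.05,[0.003,-0.005,-0.175],[0,0,0]]

```text
t: 33.08
ee_pos: [0.4343, -0.3472, 0.0083]
tcp_rot: [1.761, 2.598, 0.002]
force: [-4.0, 3.6, 14.7]
finger_gap: 0.629
grasp_force: 60.0
```

>>> drive_tool:
  moves:
    - [0.05,[0,0,0.01],[0,0,0]]
    - [0.05,[0,0,0.035],[0,0,0]]
    - [0.05,[0,0,0.07],[0,0,0]]
    - [0.05,[0,0,0.105],[0,0,0]]
    - [0.05,[0,0,0.14],[0,0,0]]
    - [0.05,[0,0,0.175],[0,0,0]]
    - [0.05,[0,0,0.21],[0,0,0]]
    - [0.05,[0,0,0.245],[0,0,0]]
    - [0.05,[0,0,0.28],[0,0,0]]
    - [0.05,[0,0,0.315],[0,0,0]]
    - [0.05,[0,0,0.35],[0,0,0]]
    - [0.05,[0,0,0.385],[0,0,0]]

```text
t: 34.08
ee_pos: [0.4319, -0.3466, 0.394]
tcp_rot: [1.763, 2.597, 0.002]
force: [0.3, -0.8, 0.9]
finger_gap: 0.585
grasp_force: 0.0
```

```bash
python3 - <<'E'
from d import *
s=env.get_state();print(s['ee_pos'],s['force'],s['finger_gap'],s['grasp_force'])
dishes('wrist',z=s['ee_pos'][2]+.01)
E
```

```text
[ 0.432 -0.347  0.394] [ 0.313 -0.759  0.897] 0.5853587993407254 0.0
0.87 [286.618 199.563] 18.6 [ 0.409 -0.32   0.404] circ [ 0.409 -0.321  0.404] [ 83.823 146.333 246.078]
0.82 [386.058 143.089] 20.2 [ 0.437 -0.286  0.404] circ [ 0.437 -0.286  0.404] [221.737 224.831 224.586]
0.64 [270.942 307.374] 16.6 [ 0.42  -0.369  0.404] circ [ 0.42  -0.369  0.404] [ 68.82  126.228 231.956]
```

The dish slipped out because I gripped it too high. See where and how it lies.

```bash
python3 - <<'E'
from d import *
c=dishes('wrist',z=.014)
im=cv2.resize(c['image'][60:360,180:580],None,fx=2,fy=2);cv2.imwrite('pics/w12.png',im[:,:,::-1])
dishes('top');c=dishes('side')
E
```

```text
0.91 [384.848 139.837] 19.9 [ 0.53  -0.301  0.014] circ [ 0.531 -0.301  0.014] [223.088 226.229 225.973]
0.89 [269.425 304.614] 17.3 [ 0.464 -0.632  0.014] circ [ 0.464 -0.633  0.014] [ 67.122 122.901 226.171]
0.85 [285.368 196.587] 18.3 [ 0.422 -0.439  0.014] circ [ 0.422 -0.439  0.014] [ 84.861 148.036 248.064]
0.74 [365.533 225.222] 8.5 [ 0.532 -0.301  0.014] circ [ 0.532 -0.302  0.014] [203.973 202.262 200.649]
0.73 [185.579 210.909] 8.9 [0.592 0.341 0.014] circ [0.593 0.341 0.014] [234.777 233.694 232.76 ]
0.64 [164.313 267.629] 35.5 [0.393 0.403 0.014] circ [0.393 0.406 0.014] [183.395 184.456 185.309]
0.62 [474.478 265.27 ] 10.3 [ 0.459 -0.633  0.014] circ [ 0.461 -0.633  0.014] [ 20.889  97.465 206.093]
0.6 [367.857 241.298] 8.2 [ 0.526 -0.3    0.014] circ [ 0.528 -0.3    0.014] [195.124 197.627 197.006]
0.55 [407.595 263.711] 8.9 [ 0.417 -0.441  0.014] circ [ 0.418 -0.44   0.014] [ 20.905 100.995 212.068]
```

View pics/w12.png

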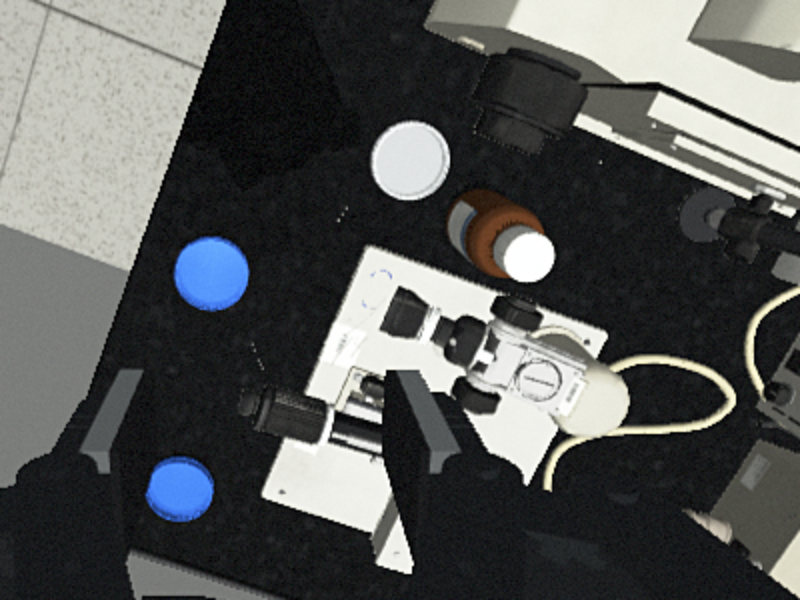

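The dish slid to crop (410,160) and lies flat near the brown bottle (480,235) and the microscope's focus knob (530,100). I'll measure those two for finger room.

```bash
python3 - <<'E'
from d import *
def ray(c,uv):
    a=w(c,uv,0);o=c['cam_to_world'][:3,3];return o,(a-o)/np.linalg.norm(a-o)
def tri(A,B):
    (o,d),(q,e)=A,B;s=np.linalg.lstsq(np.c_[d,-e],q-o,rcond=None)[0];return (o+s[0]*d+q+s[1]*e)/2,np.linalg.norm(o+s[0]*d-q-s[1]*e)
cw=cap('wrist')
b=env.landmark_of('brown_bottle','wrist');print('bottle w',[(round(d['score'],2),w(cw,d['uv'],0)) for d in b])
capx=tri
ct=cap('top');print('top',[(round(d['score'],2),w(ct,d['uv'],0)) for d in env.landmark_of('brown_bottle','top')])
cs=cap('side');print('side',[(round(d['score'],2),w(cs,d['uv'],0)) for d in env.landmark_of('brown_bottle','side')])
t=env.trace('brown_bottle','side')[0]['extent'];print(t)
print('cap',w(cw,(180+262,60+127),.115), 'cap top',w(cw,(180+525/2,60+255/2),.115))
a=np.hstack([cv2.resize(ct['image'][190:265,330:400],(373,400),interpolation=cv2.INTER_CUBIC),cv2.resize(cs['image'][185:285,330:430],(400,400),interpolation=cv2.INTER_CUBIC)])
cv2.imwrite('pics/kn.png',a[:,:,::-1])
E
```

```text
bottle w [(0.69, array([ 0.606, -0.33 ,  0.   ]))]
top [(0.59, array([ 0.597, -0.316,  0.   ]))]
side [(0.79, array([ 0.586, -0.334,  0.   ]))]
[371.1, 205.9, 388.8, 238.9]
cap [ 0.592 -0.32   0.115] cap top [ 0.593 -0.32   0.115]
```

View pics/kn.png

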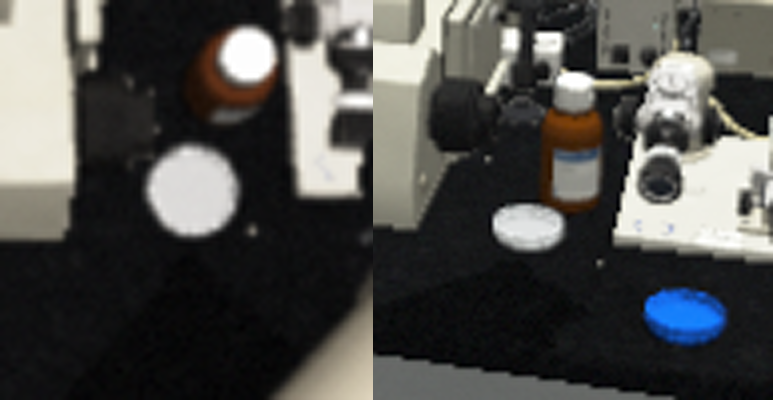

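```bash
python3 - <<'E'
from d import *
def ray(c,uv):
    a=w(c,uv,0);o=c['cam_to_world'][:3,3];return o,(a-o)/np.linalg.norm(a-o)
def tri(A,B):
    (o,d),(q,e)=A,B;s=np.linalg.lstsq(np.c_[d,-e],q-o,rcond=None)[0];return (o+s[0]*d+q+s[1]*e)/2,np.linalg.norm(o+s[0]*d-q-s[1]*e)
cw=cap('wrist');ct=cap('top');cs=cap('side')
# knob's outer end centre
for n,a in(('top-side',tri(ray(ct,(330+155/5.33,190+122/5.33)),ray(cs,(330+117/4,185+115/4)))),
 ('wrist-side',tri(ray(cw,(180+505/2,60+125/2)),ray(cs,(330+117/4,185+115/4))))):print(n,*a)
for z in(.06,.09,.12):
  print(z,'top outer',w(ct,(330+155/5.33,190+122/5.33),z),'front edge',w(ct,(330+120/5.33,190+155/5.33),z), 'wrist outer',w(cw,(180+505/2,60+135/2),z),'front',w(cw,(180+475/2,60+100/2),z))
E
```

```text
top-side [ 0.562 -0.266  0.096] 0.007549170224839007
wrist-side [ 0.552 -0.259  0.099] 0.010339990915595466
0.06 top outer [ 0.569 -0.274  0.06 ] front edge [ 0.548 -0.25   0.06 ] wrist outer [ 0.567 -0.257  0.06 ] front [ 0.538 -0.244  0.06 ]
0.09 top outer [ 0.564 -0.27   0.09 ] front edge [ 0.543 -0.247  0.09 ] wrist outer [ 0.557 -0.258  0.09 ] front [ 0.53  -0.246  0.09 ]
0.12 top outer [ 0.559 -0.266  0.12 ] front edge [ 0.539 -0.244  0.12 ] wrist outer [ 0.547 -0.26   0.12 ] front [ 0.521 -0.249  0.12 ]
```

A vertical grip there would hit the bottle and the knob with the gripper's body. I'll press on the dish's front half with closed fingers and draw it out towards the front first.

>>> drive_tool:
  moves:
    - [0,[0.01,0.005,-0.03],[0,0,-6]]
    - [0,[0.02,0.01,-0.06],[0,0,-12]]
    - [0,[0.03,0.015,-0.09],[0,0,-18]]
    - [0,[0.045,0.025,-0.12],[0,0,-22]]
    - [0,[0.06,0.035,-0.15],[0,0,-22]]
    - [0,[0.072,0.041,-0.18],[0,0,-22]]
    - [0,[0.076,0.041,-0.21],[0,0,-22]]
    - [0,[0.076,0.041,-0.24],[0,0,-22]]
    - [0,[0.076,0.041,-0.27],[0,0,-22]]
    - [0,[0.076,0.041,-0.3],[0,0,-22]]
    - [0,[0.076,0.041,-0.3],[0,0,-22]]
    - [0,[0.076,0.041,-0.3],[0,0,-22]]

```text
t: 35.98
ee_pos: [0.5083, -0.3051, 0.0899]
tcp_rot: [-2.226, -2.214, 0.002]
force: [0.3, 0.1, 0.3]
finger_gap: 0.0
grasp_force: 0.0
```

```bash
python3 - <<'E'
from d import *
s=env.get_state();print(s['ee_pos'],s['force'],s['finger_gap'],s['joint_positions'])
c=dishes('wrist','w13')
for X in((.531,-.301,.014),(.502,-.301,.014),(.593,-.321,.115),(.567,-.31,.1)):print(X,p(c,X))
E
```

```text
[ 0.508 -0.305  0.09 ] [0.339 0.12  0.315] 0.00031298753096420113 [-0.286  0.562  0.984  1.748 -0.515  1.118  0.857]
0.65 [199.615 353.728] 17.3 [ 0.421 -0.418  0.014] circ [ 0.42  -0.419  0.014] [ 79.329 145.148 246.756]
(0.531, -0.301, 0.014) [350.199 203.971]
(0.502, -0.301, 0.014) [306.071 204.164]
(0.593, -0.321, 0.115) [531.849 327.325]
(0.567, -0.31, 0.1) [453.84  282.985]
```

View pics/w13.png

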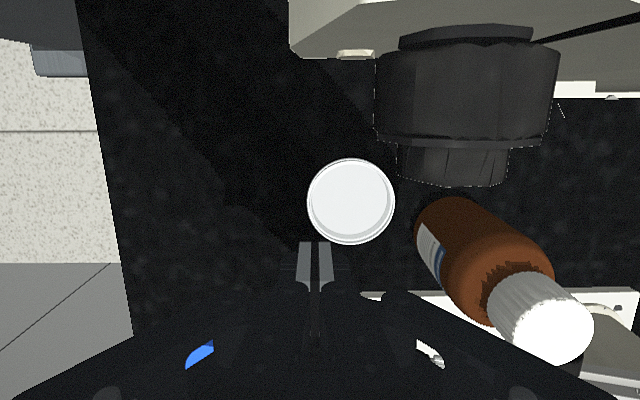

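The dish is at (350,202), just ahead of the fingertips, and the bottle is clear. Press and draw.

>>> drive_tool:
  moves:
    - [0,[0.003,0.001,-0.03],[0,0,0]]
    - [0,[0.003,0.001,-0.055],[0,0,0]]
    - [0,[0.003,0.001,-0.068],[0,0,0]]
    - [0,[0.003,0.001,-0.074],[0,0,0]]
    - [0,[0.003,0.001,-0.076],[0,0,0]]
    - [0,[0.003,0.001,-0.077],[0,0,0]]

```text
t: 36.58
ee_pos: [0.5126, -0.3049, 0.0146]
tcp_rot: [2.226, 2.215, 0.001]
force: [-0.7, 0.4, -0.1]
finger_gap: -0.002
grasp_force: 0.0
```

>>> drive_tool:
  moves:
    - [0,[0,0,-0.002],[0,0,0]]
    - [0,[0,0,-0.004],[0,0,0]]
    - [0,[0,0,-0.004],[0,0,0]]

```text
t: 36.83
ee_pos: [0.5129, -0.3051, 0.0136]
tcp_rot: [2.227, 2.215, 0.005]
force: [-12.5, 9.7, 38.8]
finger_gap: -0.0
grasp_force: 19.4
```

>>> drive_tool:
  moves:
    - [0,[0,0,0.002],[0,0,0]]
    - [0,[-0.004,0,0.002],[0,0,0]]
    - [0,[-0.01,0,0.002],[0,0,0]]
    - [0,[-0.016,0,0.002],[0,0,0]]
    - [0,[-0.022,0,0.002],[0,0,0]]
    - [0,[-0.028,0,0.002],[0,0,0]]

```text
t: 37.33
ee_pos: [0.4867, -0.3053, 0.0138]
tcp_rot: [2.222, 2.213, 0.005]
force: [4.5, 0.0, 8.9]
finger_gap: 0.002
grasp_force: 4.6
```

```bash
python3 - <<'E'
from d import *
s=env.get_state();print(s['ee_pos'],s['force'])
c=dishes('wrist');dishes('top')
E
```

```text
[ 0.487 -0.305  0.014] [4.488 0.035 8.902]
0.9 [369.584 237.879] 64.5 [ 0.51  -0.294  0.014] circ [ 0.507 -0.299  0.014] [246.069 247.13  246.928]
0.7 [459.969 243.324] 8.6 [ 0.463 -0.634  0.014] circ [ 0.465 -0.634  0.014] [ 66.031 131.84  237.48 ]
0.67 [406.018 255.885] 8.2 [ 0.422 -0.44   0.014] circ [ 0.422 -0.439  0.014] [ 77.009 146.802 245.3  ]
0.66 [185.402 211.282] 9.2 [0.59  0.341 0.014] circ [0.59  0.341 0.014] [242.919 242.124 241.494]
```

Works: the dish moves with the finger. Continue.

>>> drive_tool:
  moves:
    - [0,[-0.006,0,0],[0,0,0]]
    - [0,[-0.012,0,0],[0,0,0]]
    - [0,[-0.018,0,0],[0,0,0]]
    - [0,[-0.024,0,0],[0,0,0]]
    - [0,[-0.03,0,0],[0,0,0]]
    - [0,[-0.036,0,0],[0,0,0]]
    - [0,[-0.042,0,0],[0,0,0]]
    - [0,[-0.048,0,0],[0,0,0]]
    - [0,[-0.054,0,0],[0,0,0]]
    - [0,[-0.06,0,0],[0,0,0]]
    - [0,[-0.065,0,0],[0,0,0]]
    - [0,[-0.065,0,0],[0,0,0]]

```text
t: 38.53
ee_pos: [0.4213, -0.3057, 0.0138]
tcp_rot: [2.223, 2.212, 0.005]
force: [2.4, -1.0, 11.3]
finger_gap: 0.002
grasp_force: 6.2
```

>>> drive_tool:
  moves:
    - [0,[0,0,0.01],[0,0,0]]
    - [0,[0,0,0.04],[0,0,0]]
    - [0,[0,0,0.08],[0,0,0]]
    - [0.03,[0,0,0.12],[0,0,5]]
    - [0.05,[0,0,0.15],[0,0,11]]
    - [0.075,[0,0,0.16],[0,0,16]]
    - [0.075,[0,0,0.16],[0,0,22]]
    - [0.075,[0,0,0.16],[0,0,22]]
    - [0.075,[0,0,0.16],[0,0,22]]

```text
t: 39.28
ee_pos: [0.4186, -0.3043, 0.1716]
tcp_rot: [1.767, 2.597, 0.002]
force: [-0.7, 0.5, -0.2]
finger_gap: 0.847
grasp_force: 0.0
```

```bash
python3 - <<'E'
from d import *
s=env.get_state();print(s['ee_pos'],s['force'])
c=dishes('wrist');
print([(round(d['score'],2),w(c,d['uv'],0)) for d in env.landmark_of('brown_bottle','wrist')])
E
```

```text
[ 0.419 -0.304  0.172] [-0.745  0.474 -0.243]
0.78 [339.043 186.967] 32.4 [ 0.441 -0.301  0.014] circ [ 0.441 -0.301  0.014] [234.332 236.979 236.73 ]
0.75 [268.278 304.545] 29.3 [ 0.422 -0.437  0.014] circ [ 0.422 -0.437  0.014] [ 76.162 138.541 238.186]
[(0.72, array([ 0.604, -0.326,  0.   ]))]
```

The dish is now free at (.441, -.301). Grip lower this time.

>>> drive_tool:
  moves:
    - [0.072,[0.021,0.003,-0.04],[0,0,0]]
    - [0.072,[0.021,0.003,-0.08],[0,0,0]]
    - [0.072,[0.021,0.003,-0.12],[0,0,0]]
    - [0.072,[0.021,0.003,-0.15],[0,0,0]]
    - [0.072,[0.021,0.003,-0.168],[0,0,0]]
    - [0.072,[0.021,0.003,-0.174],[0,0,0]]
    - [0.072,[0.021,0.003,-0.176],[0,0,0]]
    - [0.072,[0.021,0.003,-0.176],[0,0,0]]

```text
t: 40.1
ee_pos: [0.44, -0.3018, -0.0043]
tcp_rot: [1.764, 2.599, -0.001]
force: [0.9, 0.6, 0.5]
finger_gap: 0.837
grasp_force: 0.0
```

>>> drive_tool:
  moves:
    - [0.064,[0,0,0],[0,0,0]]
    - [0.058,[0,0,0.001],[0,0,0]]
    - [0.05,[0,0,0.001],[0,0,0]]
    - [0.05,[0,0,0.001],[0,0,0]]
    - [0.05,[0,0,0.001],[0,0,0]]
    - [0.05,[0,0,0.001],[0,0,0]]

```text
t: 40.6
ee_pos: [0.4409, -0.3016, -0.0018]
tcp_rot: [1.762, 2.599, 0.002]
force: [-3.3, 2.6, 12.6]
finger_gap: 0.65
grasp_force: 61.0
```

>>> drive_tool:
  moves:
    - [0.05,[0,0,0.01],[0,0,0]]
    - [0.05,[0,0,0.03],[0,0,0]]
    - [0.05,[0,0,0.06],[0,0,0]]
    - [0.05,[0,0,0.06],[0,0,0]]

```text
t: 40.93
ee_pos: [0.4421, -0.3032, 0.0615]
tcp_rot: [1.76, 2.594, 0.002]
force: [0.3, -0.7, -0.0]
finger_gap: 0.65
grasp_force: 63.7
```

>>> drive_tool:
  moves:
    - [0.05,[-0.002,0,0.035],[0,0,0]]
    - [0.05,[-0.004,0,0.07],[0,0,0]]
    - [0.05,[-0.006,0,0.105],[0,0,0]]
    - [0.05,[-0.008,0,0.14],[0,0,0]]
    - [0.05,[-0.01,0,0.175],[0,0,0]]
    - [0.05,[-0.012,0,0.21],[0,0,0]]
    - [0.05,[-0.014,0,0.245],[0,0,0]]
    - [0.05,[-0.015,0,0.28],[0,0,0]]
    - [0.05,[-0.015,0,0.315],[0,0,0]]
    - [0.05,[-0.015,0,0.35],[0,0,0]]
    - [0.05,[-0.015,0.01,0.38],[0,0,0]]
    - [0.05,[-0.015,0.03,0.4],[0,0,0]]

```text
t: 41.93
ee_pos: [0.4239, -0.2734, 0.4594]
tcp_rot: [1.768, 2.593, 0.001]
force: [0.2, -0.2, -0.8]
finger_gap: 0.649
grasp_force: 63.9
```

>>> drive_tool:
  moves:
    - [0.05,[0,0.03,0],[0,0,0]]
    - [0.05,[0,0.06,0],[0,0,0]]
    - [0.05,[0,0.095,0],[0,0,0]]
    - [0.05,[0,0.13,0],[0,0,0]]
    - [0.05,[0,0.165,0],[0,0,0]]
    - [0.05,[0,0.2,0],[0,0,0]]
    - [0.05,[0,0.235,0],[0,0,0]]
    - [0.05,[0,0.27,0],[0,0,0]]
    - [0.05,[0,0.305,0],[0,0,0]]
    - [0.05,[0,0.34,0],[0,0,0]]
    - [0.05,[0,0.37,0],[0,0,0]]
    - [0.05,[0,0.39,0],[0,0,0]]

```text
t: 42.93
ee_pos: [0.4242, 0.1214, 0.4566]
tcp_rot: [-1.76, -2.602, -0.001]
force: [-0.0, -0.4, -0.6]
finger_gap: 0.651
grasp_force: 63.9
```

>>> drive_tool:
  moves:
    - [0.05,[0.015,0.015,-0.015],[0,0,0]]
    - [0.05,[0.03,0.03,-0.035],[0,0,0]]
    - [0.05,[0.045,0.045,-0.055],[0,0,0]]
    - [0.05,[0.06,0.06,-0.075],[0,0,0]]
    - [0.05,[0.08,0.075,-0.1],[0,0,0]]
    - [0.05,[0.1,0.09,-0.12],[0,0,0]]
    - [0.05,[0.12,0.1,-0.145],[0,0,0]]
    - [0.05,[0.14,0.11,-0.17],[0,0,0]]
    - [0.05,[0.155,0.12,-0.195],[0,0,0]]
    - [0.05,[0.17,0.13,-0.22],[0,0,0]]
    - [0.05,[0.177,0.142,-0.24],[0,0,0]]
    - [0.05,[0.177,0.142,-0.24],[0,0,0]]

```text
t: 43.93
ee_pos: [0.6006, 0.2623, 0.2117]
tcp_rot: [-1.759, -2.6, 0.008]
force: [-1.7, 1.4, -2.1]
finger_gap: 0.649
grasp_force: 63.9
```

```bash
python3 - <<'E'
from d import *
s=env.get_state();print(s['ee_pos'],s['force'],s['finger_gap'],s['grasp_force'])
dishes('wrist',z=.078)
E
```

```text
[0.601 0.262 0.212] [-1.721  1.418 -2.05 ] 0.648664772581864 63.90321493148804
0.96 [314.333 273.992] 70.3 [0.629 0.189 0.078] circ [0.629 0.188 0.078] [211.753 214.992 214.642]
0.88 [319.984 105.6  ] 38.1 [0.579 0.324 0.078] circ [0.579 0.324 0.078] [221.868 225.219 225.219]
```

>>> drive_tool:
  moves:
    - [0.05,[0.002,-0.003,-0.03],[0,0,0]]
    - [0.05,[0.002,-0.003,-0.06],[0,0,0]]
    - [0.05,[0.002,-0.003,-0.09],[0,0,0]]
    - [0.05,[0.002,-0.003,-0.115],[0,0,0]]
    - [0.05,[0.002,-0.003,-0.13],[0,0,0]]
    - [0.05,[0.002,-0.003,-0.14],[0,0,0]]
    - [0.05,[0.002,-0.003,-0.147],[0,0,0]]
    - [0.05,[0.002,-0.003,-0.147],[0,0,0]]
    - [0.05,[0.002,-0.003,-0.147],[0,0,0]]

```text
t: 44.78
ee_pos: [0.6046, 0.2578, 0.0709]
tcp_rot: [1.763, 2.599, 0.003]
force: [0.4, 0.2, -0.9]
finger_gap: 0.653
grasp_force: 63.9
```

>>> drive_tool:
  moves:
    - [0.05,[0,0.001,-0.004],[0,0,0]]
    - [0.05,[0,0.001,-0.007],[0,0,0]]
    - [0.05,[0,0.001,-0.007],[0,0,0]]

```text
t: 45.03
ee_pos: [0.6041, 0.259, 0.0624]
tcp_rot: [1.763, 2.6, 0.001]
force: [-0.4, -0.3, 0.6]
finger_gap: 0.653
grasp_force: 64.2
```

>>> drive_tool:
  moves:
    - [0.058,[0,0,0],[0,0,0]]
    - [0.063,[0,0,0],[0,0,0]]
    - [0.067,[0,0,0],[0,0,0]]
    - [0.067,[0,0,0],[0,0,0]]
    - [0.067,[0,0,0.02],[0,0,0]]
    - [0.067,[0,0,0.05],[0,0,0]]
    - [0.067,[0,0,0.09],[0,0,0]]
    - [0.067,[-0.02,-0.01,0.13],[0,0,0]]
    - [0.05,[-0.04,-0.01,0.165],[0,0,0]]
    - [0.05,[-0.06,0,0.19],[0,0,0]]
    - [0.05,[-0.06,0,0.2],[0,0,0]]
    - [0.05,[-0.06,0,0.2],[0,0,0]]

```text
t: 46.03
ee_pos: [0.5443, 0.26, 0.2658]
tcp_rot: [1.76, 2.601, 0.009]
force: [0.3, -0.1, 0.3]
finger_gap: 0.584
grasp_force: 0.0
```

```bash
python3 - <<'E'
from d import *
s=env.get_state();print(s['ee_pos'],s['joint_positions'])
c=dishes('wrist','w14',z=.078)
for d in env.landmark_of('leaf_knob','wrist'):print('knob',d['score'],w(c,d['uv'],.137))
c=cap('top')
for d in env.landmark_of('leaf_knob','top'):print('knob',d['score'],w(c,d['uv'],.137))
print([(w(c,d['uv'],0)) for d in env.landmark_of('brown_bottle','top')])
E
```

```text
[0.544 0.26  0.266] [-0.946  0.28   0.528  1.501 -0.144  1.394 -0.029]
0.82 [373.39  125.698] 31.8 [0.579 0.324 0.078] circ [0.578 0.324 0.078] [233.545 236.305 236.367]
0.77 [368.101 196.793] 29.6 [0.602 0.259 0.078] circ [0.603 0.259 0.078] [231.877 234.693 234.581]
0.45 [245.02   27.516] 95.2 [0.441 0.359 0.078] circ [0.419 0.361 0.078] [188.054 195.067 197.381]
[array([0.601, 0.322, 0.   ]), array([ 0.595, -0.316,  0.   ])]
```

View pics/w14.png

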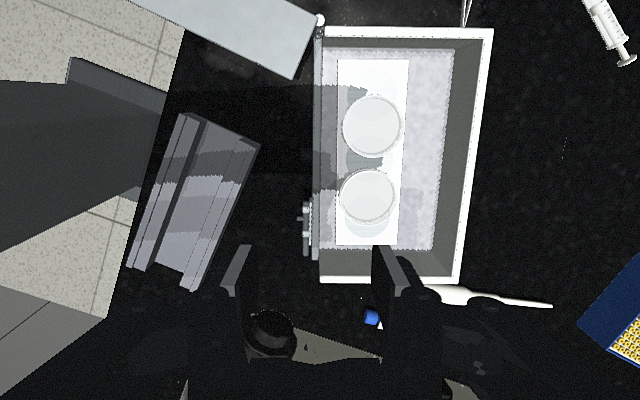

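Both dishes stand side by side on the plate, at (372,125) and (367,197). Now go to the knob.

>>> drive_tool:
  moves:
    - [0.05,[-0.02,0.015,0],[0,0,0]]
    - [0.05,[-0.045,0.03,0],[0,0,0]]
    - [0.05,[-0.07,0.05,0],[0,0,0]]
    - [0.05,[-0.095,0.07,-0.01],[0,0,0]]
    - [0.05,[-0.12,0.085,-0.02],[0,0,0]]
    - [0.05,[-0.145,0.105,-0.04],[0,0,0]]
    - [0.05,[-0.162,0.117,-0.06],[0,0,0]]
    - [0.05,[-0.162,0.117,-0.075],[0,0,0]]
    - [0.05,[-0.162,0.117,-0.075],[0,0,0]]
    - [0.05,[-0.162,0.117,-0.075],[0,0,0]]

```text
t: 47.17
ee_pos: [0.3822, 0.3748, 0.1866]
tcp_rot: [1.764, 2.599, -0.004]
force: [1.5, -0.0, 0.6]
finger_gap: 0.589
grasp_force: 0.0
```

```bash
python3 - <<'E'
from d import *
s=env.get_state();print(s['ee_pos'],s['joint_positions'])
c=cap('wrist')
for k,z in(('leaf_knob',.137),('leaf_hinge',.122)):
  for d in env.landmark_of(k,'wrist'):print(k,d['score'],d['uv'],w(c,d['uv'],z))
im=c['image'];g=im.sum(2)<120
E
```

```text
[0.382 0.375 0.187] [-1.214  0.166  0.392  1.778 -0.066  1.213 -0.425]
leaf_knob 0.62 [312.7, 228.1] [0.382 0.372 0.137]
leaf_hinge 0.65 [482.7, 276.1] [0.501 0.377 0.122]
```

>>> drive_tool:
  moves:
    - [0.05,[0,-0.001,-0.03],[0,0,0]]
    - [0.05,[0,-0.001,-0.05],[0,0,0]]
    - [0.05,[0,-0.001,-0.058],[0,0,0]]
    - [0.05,[0,-0.001,-0.058],[0,0,0]]
    - [0.015,[0,-0.001,-0.058],[0,0,0]]
    - [0.015,[0,-0.001,-0.058],[0,0,0]]
    - [0.015,[0,-0.001,-0.058],[0,0,0]]
    - [0.015,[0,-0.001,-0.058],[0,0,0]]
    - [0.015,[0,-0.001,-0.058],[0,0,0]]
    - [0.015,[0,-0.001,-0.058],[0,0,0]]

```text
t: 48.15
ee_pos: [0.3804, 0.3759, 0.1311]
tcp_rot: [-1.76, -2.599, -0.0]
force: [-9.8, -1.3, 9.4]
finger_gap: 0.233
grasp_force: 58.5
```

```bash
python3 - <<'E'
import numpy as np
r=.1205;h=np.array([.5025,.378])
a0=np.radians(-178.1);f=lambda a:h+r*np.array([np.cos(a),np.sin(a)])
print(f(a0))
for i in range(1,25): print(i,np.round(f(a0+np.radians(112)*i/24)-f(a0),3))
E
```

```text
[0.38206625 0.3740048 ]
1 [ 0.001 -0.01 ]
2 [ 0.002 -0.019]
3 [ 0.005 -0.029]
4 [ 0.008 -0.038]
5 [ 0.011 -0.047]
6 [ 0.016 -0.056]
7 [ 0.021 -0.064]
8 [ 0.027 -0.072]
9 [ 0.034 -0.08 ]
10 [ 0.041 -0.086]
11 [ 0.048 -0.093]
12 [ 0.056 -0.098]
13 [ 0.065 -0.103]
14 [ 0.074 -0.107]
15 [ 0.083 -0.111]
16 [ 0.092 -0.113]
17 [ 0.102 -0.115]
18 [ 0.112 -0.116]
19 [ 0.122 -0.116]
20 [ 0.131 -0.116]
21 [ 0.141 -0.115]
22 [ 0.151 -0.113]
23 [ 0.16 -0.11]
24 [ 0.169 -0.106]
```

>>> drive_tool:
  moves:
    - [0.015,[0.001,-0.01,0],[0,0,0]]
    - [0.015,[0.002,-0.019,0],[0,0,0]]
    - [0.015,[0.005,-0.029,0],[0,0,0]]
    - [0.015,[0.008,-0.038,0],[0,0,0]]
    - [0.015,[0.011,-0.047,0],[0,0,0]]
    - [0.015,[0.016,-0.056,0],[0,0,0]]
    - [0.015,[0.021,-0.064,0],[0,0,0]]
    - [0.015,[0.027,-0.072,0],[0,0,0]]
    - [0.015,[0.034,-0.08,0],[0,0,0]]
    - [0.015,[0.041,-0.086,0],[0,0,0]]
    - [0.015,[0.048,-0.093,0],[0,0,0]]
    - [0.015,[0.056,-0.098,0],[0,0,0]]

```text
t: 49.15
ee_pos: [0.4352, 0.2721, 0.1307]
tcp_rot: [-1.762, -2.597, 0.016]
force: [-24.0, -26.4, 33.2]
finger_gap: 0.227
grasp_force: 62.2
```

>>> drive_tool:
  moves:
    - [0.015,[0.009,-0.005,0],[0,0,0]]
    - [0.015,[0.018,-0.009,0],[0,0,0]]
    - [0.015,[0.027,-0.013,0],[0,0,0]]
    - [0.015,[0.036,-0.015,0],[0,0,0]]
    - [0.015,[0.046,-0.017,0],[0,0,0]]
    - [0.015,[0.056,-0.018,0],[0,0,0]]
    - [0.015,[0.066,-0.018,0],[0,0,0]]
    - [0.015,[0.075,-0.018,0],[0,0,0]]
    - [0.015,[0.085,-0.017,0],[0,0,0]]
    - [0.015,[0.095,-0.015,0],[0,0,0]]
    - [0.015,[0.104,-0.012,0],[0,0,0]]
    - [0.015,[0.113,-0.008,0],[0,0,0]]

```text
t: 50.15
ee_pos: [0.5582, 0.2526, 0.1313]
tcp_rot: [1.773, 2.575, -0.014]
force: [15.4, -43.1, 4.5]
finger_gap: 0.182
grasp_force: 26.7
```

>>> drive_tool:
  moves:
    - [0.015,[0.003,0.001,0],[0,0,0]]
    - [0.015,[0.005,0.002,0],[0,0,0]]
    - [0.015,[0.005,0.002,0],[0,0,0]]

```text
t: 50.4
ee_pos: [0.5627, 0.2546, 0.1312]
tcp_rot: [1.773, 2.576, -0.015]
force: [11.6, -44.2, 7.8]
finger_gap: 0.178
grasp_force: 25.4
```

>>> drive_tool:
  moves:
    - [0.05,[0,0,0],[0,0,0]]
    - [0.05,[0,0,0],[0,0,0]]
    - [0.05,[0,0,0.005],[0,0,0]]
    - [0.05,[0,0,0.03],[0,0,0]]
    - [0.05,[-0.01,0,0.06],[0,0,0]]
    - [0.05,[-0.02,0,0.09],[0,0,0]]
    - [0.05,[-0.03,0,0.12],[0,0,0]]
    - [0.05,[-0.03,0,0.14],[0,0,0]]
    - [0.05,[-0.03,0,0.14],[0,0,0]]

```text
t: 51.15
ee_pos: [0.5269, 0.2728, 0.2756]
tcp_rot: [1.759, 2.601, 0.014]
force: [0.3, 1.0, -0.4]
finger_gap: 0.588
grasp_force: 0.0
```

```bash
python3 - <<'E'
from d import *
s=env.get_state();print(s['ee_pos'],s['force'])
c=cap('wrist','w15')
for k,z in(('leaf_knob',.137),('leaf_hinge',.122)):
  for d in env.landmark_of(k,'wrist'):
    X=w(c,d['uv'],z);v=X[:2]-[.5025,.378];print(k,d['score'],d['uv'],X,np.degrees(np.arctan2(v[1],v[0])))
im=c['image'][100:400,200:600]
# leaf front edge line, compare with cabinet front: right corner predicted
y=np.radians(21.7);M=np.array([[np.cos(y),-np.sin(y)],[np.sin(y),np.cos(y)]])
for q in((-70,109),(-70,-109),(-70,-111),(70,-111),(-20,-109)):
    X=np.array([.603,.299])+M@np.array(q)/1e3;print(q,p(c,[*X,.122]))
E
```

```text
[0.527 0.273 0.276] [ 0.269  1.028 -0.41 ]
leaf_knob 0.76 [347.8, 201.9] [0.559 0.272 0.137] -62.116206497993964
leaf_hinge 0.92 [335.1, 49.9] [0.503 0.38  0.122] 83.56987295914081
(-70, 109) [326.556  54.255]
(-70, -109) [323.825 297.021]
(-70, -111) [323.804 298.848]
(70, -111) [467.97  298.493]
(-20, -109) [375.518 296.896]
```

View pics/w15.png

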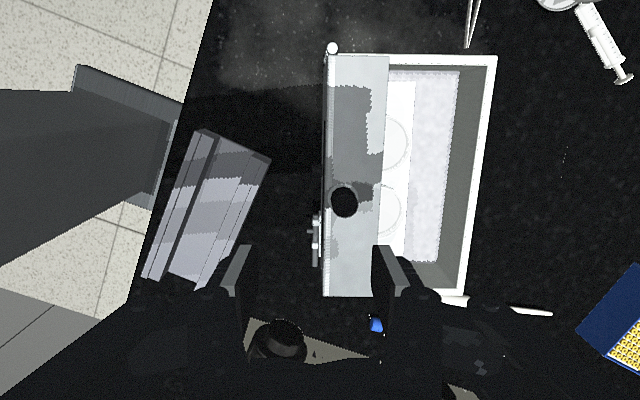

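The leaf's right front corner is at (323,296), where I predict the shut position. I'll give the knob a light push inward to make sure it's on its stop.

>>> drive_tool:
  moves:
    - [0,[-0.009,-0.017,-0.03],[0,0,0]]
    - [0,[-0.009,-0.017,-0.05],[0,0,0]]
    - [0,[-0.009,-0.017,-0.05],[0,0,0]]
    - [0,[-0.009,-0.017,-0.05],[0,0,0]]
    - [0,[-0.009,-0.017,-0.08],[0,0,0]]
    - [0,[-0.009,-0.017,-0.11],[0,0,0]]
    - [0,[-0.009,-0.017,-0.135],[0,0,0]]
    - [0,[-0.009,-0.017,-0.143],[0,0,0]]
    - [0,[-0.009,-0.017,-0.143],[0,0,0]]

```text
t: 52.05
ee_pos: [0.5164, 0.2539, 0.1254]
tcp_rot: [-1.762, -2.6, 0.004]
force: [-0.7, 0.4, -0.4]
finger_gap: 0.001
grasp_force: 0.0
```

>>> drive_tool:
  moves:
    - [0,[0.003,0.001,0],[0,0,0]]
    - [0,[0.006,0.002,0],[0,0,0]]
    - [0,[0.009,0.004,0],[0,0,0]]
    - [0,[0.011,0.005,0],[0,0,0]]
    - [0,[0.011,0.005,0],[0,0,0]]

```text
t: 52.47
ee_pos: [0.5288, 0.2592, 0.1272]
tcp_rot: [1.763, 2.6, 0.002]
force: [-0.8, -0.1, -0.5]
finger_gap: -0.003
grasp_force: 0.0
```

>>> drive_tool:
  moves:
    - [0,[0.002,0.001,0.001],[0,0,0]]
    - [0,[0.004,0.0015,0.001],[0,0,0]]
    - [0,[0.006,0.0023,0.001],[0,0,0]]
    - [0,[0.006,0.0023,0.001],[0,0,0]]

```text
t: 52.8
ee_pos: [0.5334, 0.2608, 0.1273]
tcp_rot: [-1.762, -2.599, 0.003]
force: [-3.0, -1.8, 3.7]
finger_gap: -0.002
grasp_force: 2.2
```

>>> drive_tool:
  moves:
    - [0,[0.002,0.001,0],[0,0,0]]
    - [0,[0.004,0.0015,0],[0,0,0]]
    - [0,[0.004,0.0015,0],[0,0,0]]

```text
t: 53.05
ee_pos: [0.5339, 0.261, 0.127]
tcp_rot: [-1.759, -2.595, 0.013]
force: [-25.4, -10.7, 20.0]
finger_gap: -0.002
grasp_force: 13.9
```

The leaf is against its stop. Retreat and check.

>>> drive_tool:
  moves:
    - [0,[-0.008,-0.003,0],[0,0,0]]
    - [0,[-0.02,-0.01,0.005],[0,0,0]]
    - [0,[-0.025,-0.01,0.04],[0,0,0]]
    - [0,[-0.025,-0.01,0.08],[0,0,0]]
    - [0,[-0.025,-0.01,0.12],[0,0,0]]
    - [0,[-0.025,-0.01,0.15],[0,0,0]]
    - [0,[-0.025,-0.01,0.15],[0,0,0]]
    - [0,[-0.025,-0.01,0.15],[0,0,0]]

```text
t: 53.72
ee_pos: [0.5138, 0.2528, 0.2792]
tcp_rot: [1.762, 2.599, 0.006]
force: [-1.1, 0.2, -0.5]
finger_gap: 0.001
grasp_force: 0.0
```

```bash
python3 - <<'E'
from d import *
s=env.get_state();print(s['t'],s['ee_pos'],s['force'])
c=cap('wrist')
for k,z in(('leaf_knob',.137),('leaf_hinge',.122)):
  for d in env.landmark_of(k,'wrist'):print(k,d['score'],d['uv'],w(c,d['uv'],z))
c2=cap('side');t=env.trace('brown_bottle','side');print(t[0]['extent'],t[0]['score'])
for d in env.landmark_of('leaf_knob','side'):print(d['score'],w(c2,d['uv'],.137))
# leaf front edge: predicted line vs gradient
g=cv2.cvtColor(c['image'],cv2.COLOR_RGB2GRAY).astype(int)
y=np.radians(21.7);M=np.array([[np.cos(y),-np.sin(y)],[np.sin(y),np.cos(y)]])
for yy in(90,60,-30,-60,-90,-105):
    u=p(c,[*(np.array([.603,.299])+M@np.array([-.07,yy/1e3])),.122]);r=int(u[1])
    if 0<=r<400: l=g[r,int(u[0])-25:int(u[0])+25];print(yy,u,int(u[0])-25+np.argmax(np.diff(l)))
E
```

```text
53.7167 [0.514 0.253 0.279] [-1.148  0.249 -0.465]
leaf_knob 0.96 [368.0, 185.5] [0.556 0.27  0.137]
leaf_hinge 0.92 [359.1, 34.9] [0.503 0.377 0.122]
[213.4, 180.4, 248.4, 219.2] 0.64
0.66 [0.569 0.286 0.137]
90 [351.165  61.339] 351
60 [350.105  99.981] 373
-30 [347.264 203.631] 337
-60 [346.414 234.618] 329
-90 [345.607 264.047] 348
-105 [345.219 278.213] 351
```

```bash
python3 -c "
from cell import env;print(env.close_job())"
```

```text
the job is handed in; nothing more can be done
None
```

The job is handed in at about 54 s: both clear dishes stand on the plate in the upper bay, the upper leaf is shut against its stop, and the bottle was still standing when last seen. On the way, the second dish slipped from the grip on the first try and slid near the bottle, so I drew it clear with the fingertips and picked it up again.

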